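Roll test of sample tubes on a gated ramp

TASK

Roll-test the sample tubes from the grey feed rack: lay every one of them across a lane of its own on the ramp, behind the raised red gate, and let go; then push the gate's red pad right down and keep it down until the round tubes have rolled into the catch bin at the foot. Slide the white box's front cover back over its neighbour, put every tube that stayed on the ramp into the box's front compartment, and slide the cover fully shut again. Leave the beaker and the green slide box alone.

Things in the scene. Friction and masses are not known exactly. Their poses are not given: they have to be found in the camera images.
- ramp: Fixed roll-test ramp, blue and bare metal, 326 mm wide (its y), 300 long (x); origin on the bench under its middle, +x downhill, away from the robot. Deck from x = -130 to 60 falls 8 degrees: its height is 30 mm + 0.1405 * (60 mm - x). Four lanes across y. Rear wall at x = -130 (top at 78 mm), side walls 16 mm over the deck. A red gate bar crosses all lanes at x = -45, 12 mm over the deck.
- gate (a joint): travel of the sprung gate, m: 0 = up (bars the lanes), 0.020 = fully pressed, gate 8 mm below the deck so that tubes can pass. Pressed straight down by its pad: about 3 N to start, 8 N at full stroke; springs back up when let go, so keep it down (about 2 s) while the tubes run.
- pad (a point): middle of the top of the gate's round red push pad, 32 mm across, beside the ramp's right (-y) side; 95 mm above the bench with the gate up, moves down with the gate
- bin_floor (a point): middle of the floor of the catch bin at the ramp's foot, 4 mm above the bench; axes as the ramp's. The bin measures 104 mm along x (ramp x = 58 to 162) by 314 mm along y; end wall 55 mm, side walls 50 mm high.
- rack: Fixed grey feed rack, 136 x 146 mm, origin on the bench under its middle. 2 x 2 cradles at x = +-30, y = +-37 mm. In each a tube lies along the rack's y on two rails (top 26 mm above the bench) between 8 mm high stops 36 mm apart; between the rails (38 mm clear) the space under the tube's middle is open for fingertips down to 4 mm above the bench.
- box: Fixed white storage box, 256 (its x, away from the robot) x 164 x 60 mm, origin on the bench under its middle. Floor 4 mm above the bench; a partition at x = +4 parts front and rear compartments. Two clear covers run along x in two tracks on top, the front one in the upper track (its top 56 mm above the bench), the rear one below it. Front compartment: x = -122 to +1, y = -75 to 75.
- store_floor (a point): middle of the floor of the box's front compartment, 4 mm above the bench; axes as the box's. With the front cover open the mouth is clear from x = -62 to +52 mm about this point, y = -74 to +74; it takes two tubes end to end along y.
- front_cover (a joint): travel of the front cover, m: 0 = closed, 0.118 = slid fully back (along the box's +x) over the rear cover; about 1 N of friction, stays where it is left; may be found up to 0.02 ajar
- cover_grip (a point): grip point of the front cover's blue bar handle, 12 mm thick (box's x), 60 mm long (y), 22 mm high over the panel; the point is 68 mm above the bench, bar top at 78 mm; moves with the cover; axes as the box's
- rear_cover (a joint): travel of the rear cover towards the robot, m: 0 = closed, as found and to be left; about 3 N of friction
- lane_1 (a point): point on the deck of lane 1 (lane 1 leftmost, +y) 23 mm uphill of the gate, on the lane's middle; axes as the ramp's. A tube laid across the lane here lies just behind the gate. Lanes are 75 mm wide between white ridges 5 mm wide and 9 mm high.
- lane_2 (a point): point on the deck of lane 2 (lane 1 leftmost, +y) 23 mm uphill of the gate, on the lane's middle; axes as the ramp's. A tube laid across the lane here lies just behind the gate. Lanes are 75 mm wide between white ridges 5 mm wide and 9 mm high.
- lane_3 (a point): point on the deck of lane 3 (lane 1 leftmost, +y) 23 mm uphill of the gate, on the lane's middle; axes as the ramp's. A tube laid across the lane here lies just behind the gate. Lanes are 75 mm wide between white ridges 5 mm wide and 9 mm high.
- lane_4 (a point): point on the deck of lane 4 (lane 1 leftmost, +y) 23 mm uphill of the gate, on the lane's middle; axes as the ramp's. A tube laid across the lane here lies just behind the gate. Lanes are 75 mm wide between white ridges 5 mm wide and 9 mm high.
- tube_1: Capped aluminium sample tube with orange ends, 64 mm long along its own y, origin at its centre, about 70 g. Either truly round, 30 mm across, or crushed to a rounded square, 26 mm across the flats; found out on the ramp: with the gate down a round one rolls, a crushed one stays. May be absent (at least one of each kind is there, three or four in all).
- tube_2: Capped aluminium sample tube with orange ends, 64 mm long along its own y, origin at its centre, about 70 g. Either truly round, 30 mm across, or crushed to a rounded square, 26 mm across the flats; found out on the ramp: with the gate down a round one rolls, a crushed one stays. May be absent (at least one of each kind is there, three or four in all).
- tube_3: Capped aluminium sample tube with orange ends, 64 mm long along its own y, origin at its centre, about 70 g. Either truly round, 30 mm across, or crushed to a rounded square, 26 mm across the flats; found out on the ramp: with the gate down a round one rolls, a crushed one stays. May be absent (at least one of each kind is there, three or four in all).
- tube_4: Capped aluminium sample tube with orange ends, 64 mm long along its own y, origin at its centre, about 70 g. Either truly round, 30 mm across, or crushed to a rounded square, 26 mm across the flats; found out on the ramp: with the gate down a round one rolls, a crushed one stays. May be absent (at least one of each kind is there, three or four in all).
- beaker: bystander: clear beaker 53 mm across, 70 mm high, origin under its middle
- slide_box: bystander: closed green slide box 34 x 87 x 35 mm, origin under its middle
There are look-alikes about, which are no part of the job. Leave any pink, purple or yellow look-alike of the tube_4 alone.

How it is judged (in metres and radians):
On the way, in this order (a step that is already met when the one before it is completed fails the run):
1. every tube present lies at rest across the lanes on the ramp behind the raised gate, released (x of tube_1 in the frame of ramp between -0.12 and -0.052 m and y of tube_1 in the frame of ramp between -0.165 and 0.165 m and z of each of tube_1, tube_2, tube_3, tube_4 in the frame of ramp below 0.078 m and angle between the y axis of each of tube_1, tube_2, tube_3, tube_4 and the y axis of ramp, either way round below 0.3 rad and linear speed of each of tube_1, tube_2, tube_3, tube_4 below 0.02 m/s and contact force between the fingers and tube_1 below 0.05 N and x of tube_2 in the frame of ramp between -0.12 and -0.052 m and y of tube_2 in the frame of ramp between -0.165 and 0.165 m and contact force between the fingers and tube_2 below 0.05 N and x of tube_3 in the frame of ramp between -0.12 and -0.052 m and y of tube_3 in the frame of ramp between -0.165 and 0.165 m and contact force between the fingers and tube_3 below 0.05 N and x of tube_4 in the frame of ramp between -0.12 and -0.052 m and y of tube_4 in the frame of ramp between -0.165 and 0.165 m and contact force between the fingers and tube_4 below 0.05 N and value of joint gate below 0.004 m), for 0.3 s.
2. the gate's pad is pushed fully down (value of joint gate above 0.018 m), for 0.2 s.
At the end, for the whole second after the job is handed in: every round tube lies at rest in the catch bin at the ramp's foot, every crushed tube lies at rest inside the box's front compartment (wholly below the covers), the front cover is shut to within 6 mm and the rear cover to within 8 mm, and the gate is up again (within 4 mm) (x of tube_1 in the frame of ramp between 0.058 and 0.165 m and y of tube_1 in the frame of ramp between -0.163 and 0.163 m and z of each of tube_1, tube_3 in the frame of ramp below 0.04 m and linear speed of each of tube_1, tube_3, tube_2, tube_4 below 0.03 m/s and x of tube_3 in the frame of ramp between 0.058 and 0.165 m and y of tube_3 in the frame of ramp between -0.163 and 0.163 m and x of tube_2 in the frame of box between -0.125 and 0.002 m and y of tube_2 in the frame of box between -0.08 and 0.08 m and z of each of tube_2, tube_4 in the frame of box below 0.04 m and x of tube_4 in the frame of box between -0.125 and 0.002 m and y of tube_4 in the frame of box between -0.08 and 0.08 m and value of joint front_cover below 0.006 m and value of joint rear_cover below 0.008 m and value of joint gate below 0.004 m); the robot touches nothing.
It fails at once if the beaker is pushed more than 30 mm from its place (distance of beaker from where it was at the start of the episode above 0.03 m).
It fails at once if the slide box is pushed more than 30 mm from its place (distance of slide_box from where it was at the start of the episode above 0.03 m).
Of tube_1, tube_2, tube_3, tube_4 only 3 to 4 are there at a start; the rules pass over those that are not, and their reading is None.
At some moment in a run one of tube_2, tube_4 may be knocked a few centimetres aside while the robot is not near it.
It also fails if it takes over 208 s, if anything falls off the work surface, if the arm or the gripper's body presses on something with over 40 N, if the wrist force passes 120 N, or if a joint passes its speed limit or range.

ROBOT

A 6-joint arm with a two-finger parallel gripper is mounted at the origin on a cart in front of the work surface, level with it; the furniture and walls round the work are solid. World frame = base frame: x ahead of the robot, y to its left, z up, the work surface at z = 0. Lengths are in m, angles in degrees, forces in N, time in s.
With the tool pointing down it reaches from about 0.375 to 0.975 m from the base axis. Payload 3.8 kg.
Tool frame: the origin (TCP) lies midway between the tips of the shut fingers; the grasp point (between the pads) lies 19 mm behind it; z points along the fingers, y is the line along which they close (so a half turn about z gives the same grasp; the last joint's range is limited). The gripper opens to 88 mm and grips with 3 to 60 N. Pads are 18 mm wide; open, the fingers measure 123 mm over their backs; the gripper's body (75 mm by 187 mm) begins 45 mm behind the grasp point.
Start: joints at [66.755, 15.12, 91.902, -0, 72.978, -2.114], TCP at [0.243, 0.63, 0.239] pointing down, gripper open.
Joint ranges: [-150.88, 150.88], [-54.13, 125.18], [17.81, 147.31], [-75.09, 255.09], [0, 152.58], [-146.25, 146.25]. Speed limits (degrees/s): [147.25, 147.25, 180, 180, 180, 180].

INTERFACE

Orientations are given as [roll, pitch, yaw] about the fixed x, y, z axes, in that order (R = Rz(yaw) Ry(pitch) Rx(roll)).
In Python, from workcell import arm gives the robot as it stands.
- The arm moves only by the shell command python3 -m pendant 'ROWS' [FORCE]. ROWS is JSON, a list that holds one entry, the list of rows, each a list of 7 numbers: the turn, a rotation vector about the world's x, y, z scaled (see below), then the shift along the world's x, y, z scaled (see below), then the opening, from -1 (shut) to 1 (fully open). A call has exactly 8 rows; each row shifts and turns the commanded pose from where the row before left it; what a row does not reach is not made up. The controller multiplies each number of a shift by 0.8 m and each number of a turn by 90 degrees. A row lasts 1/10 s, in which the tool goes at most 50 mm and 8.59 degrees, less where a joint would pass 70% of its speed; a pose out of reach is approached as far as the arm can. A call with a number of a shift or a turn outside -1 to 1 is refused whole. A call with a gripper value outside its range is refused whole. The fingers move at their own pace and stop on an object; FORCE is the grip in N (left out, the last holds). Time passes only in rows, so rows that do not move let the fingers close, or fill a call up. It gives the time, the measured TCP pose, the force, the opening and the grip force at its end, in the units of the state.
- arm.observe(): the state, without advancing time (a new reading comes with each control period).
- arm.grab_frame(name): name is "scene" or "top" or "wrist"; returns the picture (480x640x3 uint8, blue, green, red); there is no depth.
- arm.camera_model(name): a dict with "fx", "fy", "cx", "cy" (pixels), "cam_to_world" (4x4, takes a point from camera to world coordinates). Camera axes: x right, y up, looking along -z (the intrinsics and any distortion apply to the point x, -y, -z); pixel columns grow to the right and rows downward; lengths in m; the calibration is good to about 2 mm. A picture is of the moment at which its call begins: read the wrist's pose just before it. camera_model takes no time and is no camera call; for the wrist camera it gives the pose at the moment of the call.
- arm.hand_in(): hands the job in; it is judged then, once.
The state is a dict: "t": time; "joint_pos": joint angles; "dq": joint speeds; "joint_torque": joint torques, N m; "ee_pos": TCP position; "tcp_rot": TCP orientation; "wrist_force": force on the tool from outside, world axes, zero at the start; "ft_torque": the same for the moment, N m; "width": finger opening in m; "grip_force": force on a finger pad.
Only numpy, scipy, OpenCV 4.12 (cv2) and the standard library are available. Lean on these libraries where they do the work, as an engineer would, in place of code of your own. Each camera call takes 0.05 s, during which the arm holds its last target. There are 200 camera calls.

## Working session

There is one attempt and no reset: what is moved stays moved. The work goes in short steps, Python scripts to look and compute and a shell command to move; the robot and the scene stay as the last step left them, time stands still between calls to the robot, and variables do not carry over. Pictures are saved under pics/ and viewed, at most 18 in all, crops included, and the job is handed in when it is done.

```bash
ls; mkdir -p pics; cat > h.py <<'E'
import numpy as np,cv2
from workcell import arm
def cam(n):
    m=arm.camera_model(n); return m,np.array(m["cam_to_world"])
def px2plane(n,u,v,z,m=None):
    m=m or arm.camera_model(n); T=np.array(m["cam_to_world"])
    d=T[:3,:3]@np.array([(u-m["cx"])/m["fx"],-(v-m["cy"])/m["fy"],-1]); o=T[:3,3]
    return o+d*(z-o[2])/d[2]
def proj(n,p,m=None):
    m=m or arm.camera_model(n); T=np.array(m["cam_to_world"])
    q=T[:3,:3].T@(np.array(p)-T[:3,3]); return m["cx"]+m["fx"]*q[0]/-q[2], m["cy"]+m["fy"]*-q[1]/-q[2]
E
python3 - <<'E'
from h import *
print({k:v for k,v in arm.observe().items()})
for n in("scene","top"):
    m=arm.camera_model(n);print(n,m)
    cv2.imwrite(f"pics/{n}0.png",arm.grab_frame(n))
E
```

```text
pics
{'t': 0.0, 'joint_pos': array([ 6.67572595e+01,  1.51677637e+01,  9.19795947e+01,  9.90534902e-04,
        7.29769299e+01, -2.11329251e+00]), 'dq': array([-0.02610006, -0.00313893, -0.12599814, -0.08170924,  0.05324541,
        0.0045602 ]), 'joint_torque': array([ 1.03632432e-03, -5.02110457e+01, -3.56878853e+01,  7.26444251e-02,
        2.91022664e-02, -1.74031584e-04]), 'ee_pos': array([0.24303308, 0.62898423, 0.23742004]), 'tcp_rot': array([-1.79875831e+02, -5.52905755e-03,  1.58870255e+02]), 'wrist_force': array([-0.69945558, -0.22919327,  0.41224429]), 'ft_torque': array([ 0.00952312,  0.00494788, -0.01593532]), 'grip_force': 0.0, 'width': 0.08824959834972737}
scene {'fx': 486.58758778973, 'fy': 486.58758778973, 'cx': 318.2429983689442, 'cy': 245.3644357532381, 'cam_to_world': array([[ 0.60834568,  0.44768445, -0.65535804, -0.29615007],
       [-0.79363891,  0.3355729 , -0.50747227, -0.74148708],
       [-0.00726704,  0.82883621,  0.55944412,  0.82802723],
       [ 0.        ,  0.        ,  0.        ,  1.        ]])}
top {'fx': 566.9728040938563, 'fy': 566.9728040938563, 'cx': 325.505127927649, 'cy': 247.6697937485973, 'cam_to_world': array([[ 0.01791958,  0.99604143, -0.08706531,  0.45601913],
       [-0.99966604,  0.01622677, -0.02011209, -0.07401283],
       [-0.01861968,  0.08739663,  0.99599957,  1.70079708],
       [ 0.        ,  0.        ,  0.        ,  1.        ]])}
```

View pics/top0.png

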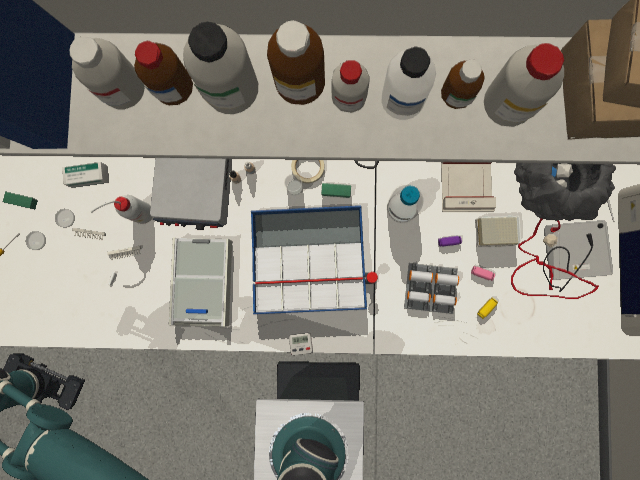

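View pics/scene0.png

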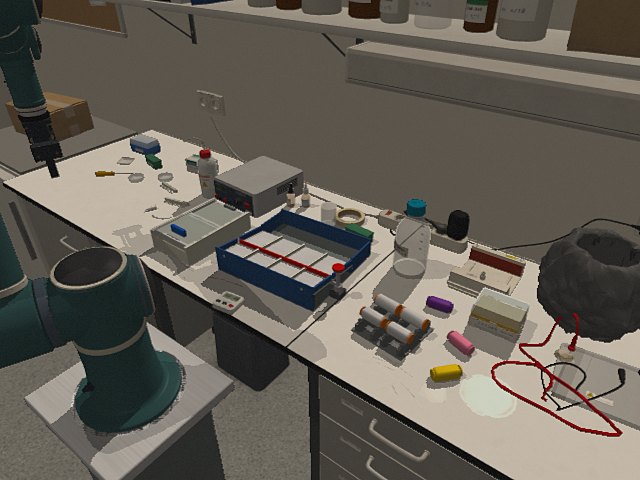

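Top view: the four rack tubes, with silver bodies and orange ends, are near (421,278), (445,280), (419,298) and (444,300). The look-alikes are purple (450,241), pink (483,273) and yellow (487,307). The pad is at (372,278), the cover handle at (197,311), the beaker at about (294,185) and the slide box at (336,190). I choose the tubes in the grey rack and check them in one crop.

```bash
python3 - <<'E'
from h import *
im=cv2.imread("pics/top0.png"); 
c=np.hstack([cv2.resize(im[255:322,395:470],None,fx=5,fy=5,interpolation=cv2.INTER_CUBIC),cv2.resize(im[225:332,165:240],(260,335),interpolation=cv2.INTER_CUBIC)])
cv2.imwrite("pics/crop1.png",c); print(c.shape)
hsv=cv2.cvtColor(im,cv2.COLOR_BGR2HSV)
def blobs(lo,hi,box,z,amin=8):
    x0,y0,x1,y1=box; mk=cv2.inRange(hsv[y0:y1,x0:x1],lo,hi)
    n,l,s,ce=cv2.connectedComponentsWithStats(mk)
    out=[]
    for i in range(1,n):
        if s[i,4]>=amin:
            u,v=ce[i]+[x0,y0]; ys,xs=np.where(l==i); r=cv2.minAreaRect(np.stack([xs+x0,ys+y0],1).astype(np.float32))
            print(s[i,4],(round(u,1),round(v,1)),px2plane("top",u,v,z)[:2].round(4),[np.round(q,1) for q in r])
print("orange");blobs((5,120,120),(20,255,255),(395,255,470,322),.04)
print("red ramp");blobs((0,120,90),(6,255,255),(240,255,390,300),.095)
print("handle");blobs((100,120,60),(125,255,255),(175,295,220,322),.078)
mk=cv2.inRange(hsv,(100,120,30),(125,255,255)); mk[:, :240]=0; mk[:,385:]=0; mk[:200]=0;mk[325:]=0
ys,xs=np.where(mk); r=cv2.minAreaRect(np.stack([xs,ys],1).astype(np.float32)); print("ramp blue",r,cv2.boxPoints(r))
E
```

```text
(335, 635, 3)
orange
14 (np.float64(410.4), np.float64(273.9)) [ 0.5283 -0.2897] [array([410.5, 274.5]), array([9., 1.]), np.float64(90.0)]
9 (np.float64(431.8), np.float64(277.0)) [ 0.5204 -0.3521] [array([431.8, 277. ]), array([0.8, 8.1]), np.float64(8.1)]
17 (np.float64(436.4), np.float64(276.9)) [ 0.5209 -0.3656] [array([436.5, 277.5]), array([9., 1.]), np.float64(90.0)]
9 (np.float64(457.9), np.float64(280.0)) [ 0.5129 -0.4279] [array([457.9, 280.1]), array([0.9, 8.1]), np.float64(7.1)]
8 (np.float64(407.9), np.float64(294.4)) [ 0.4686 -0.2828] [array([407.5, 294. ]), array([6., 1.]), np.float64(90.0)]
13 (np.float64(429.4), np.float64(296.9)) [ 0.4623 -0.3452] [array([429.5, 297.5]), array([7., 1.]), np.float64(90.0)]
9 (np.float64(434.1), np.float64(297.3)) [ 0.4614 -0.3589] [array([434.5, 297.5]), array([7., 1.]), np.float64(90.0)]
10 (np.float64(455.5), np.float64(300.2)) [ 0.4542 -0.4209] [array([455.5, 300.5]), array([7., 1.]), np.float64(90.0)]
red ramp
99 (np.float64(371.7), np.float64(277.0)) [ 0.5154 -0.1737] [array([371.5, 277. ]), array([10., 11.]), np.float64(90.0)]
223 (np.float64(308.6), np.float64(280.3)) [0.5029 0.0045] [array([308.5, 280.3]), array([  2.1, 107.1]), np.float64(87.4)]
handle
81 (np.float64(195.7), np.float64(310.6)) [0.4114 0.3265] [array([196.5, 310.5]), array([21.,  3.]), np.float64(0.0)]
ramp blue ((307.2484436035156, 259.46600341796875), (103.39324188232422, 113.2467041015625), 87.39744567871094) [[248.33609 210.39384]
 [361.46597 205.25157]
 [366.1608  308.53815]
 [253.03091 313.68042]]
```

View pics/crop1.png

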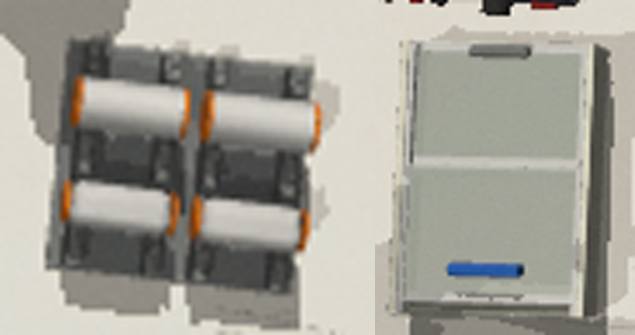

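The crop confirms four silver tubes with orange ends in the rack, with the rear pair looking thicker. The box covers are shut, or nearly so, and the front handle is blue. I'll go above the rack and look with the wrist camera.

```bash
python3 -m pendant '[[[0,0,-0.0348,0.038,-0.048,0,1],[0,0,-0.0348,0.038,-0.048,0,1],[0,0,-0.0348,0.038,-0.048,0,1],[0,0,-0.0348,0.038,-0.048,0,1],[0,0,-0.0348,0.038,-0.048,0,1],[0,0,-0.0348,0.038,-0.048,0,1],[0,0,-0.0348,0.038,-0.048,0,1],[0,0,-0.0348,0.038,-0.048,0,1]]]' 15
python3 -m pendant '[[[0,0,-0.0348,0,-0.053,0,1],[0,0,-0.0348,0,-0.053,0,1],[0,0,-0.0348,0,-0.053,0,1],[0,0,-0.0348,0,-0.053,0,1],[0,0,-0.0348,0,-0.053,0,1],[0,0,-0.0348,0,-0.053,0,1],[0,0,-0.0348,0,-0.053,0,1],[0,0,-0.0348,0,-0.053,0,1]]]'
python3 - <<'E'
from h import *
m=arm.camera_model("wrist"); print(arm.observe()['ee_pos'],m)
cv2.imwrite("pics/w0.png",arm.grab_frame("wrist"))
E
python3 -m pendant '[[[0,0,-0.0348,0,-0.053,0,1],[0,0,-0.0348,0,-0.053,0,1],[0,0,-0.0348,0,-0.053,0,1],[0,0,-0.0348,0,-0.053,0,1],[0,0,-0.0348,0,-0.053,0,1],[0,0,-0.0348,0,-0.053,0,1],[0,0,-0.0348,0,-0.053,0,1],[0,0,-0.0348,0,-0.053,0,1]]]'
python3 - <<'E'
from h import *
import json
m=arm.camera_model("wrist"); o=arm.observe(); print(o['ee_pos'],o['tcp_rot'],m)
cv2.imwrite("pics/w1.png",arm.grab_frame("wrist"))
a=cv2.imread("pics/w0.png");b=cv2.imread("pics/w1.png");cv2.imwrite("pics/w01.png",cv2.resize(np.hstack([a,b]),(800,300)))
# ramp & box from top
f=lambda u,v,z:px2plane("top",u,v,z)[:2].round(4)
im=cv2.imread("pics/top0.png");hsv=cv2.cvtColor(im,cv2.COLOR_BGR2HSV)
mk=cv2.inRange(hsv,(0,120,90),(6,255,255)); ys,xs=np.where(mk[255:300,250:366]); 
p=np.array([px2plane("top",u+250,v+255,.057)[:2] for u,v in zip(xs,ys)])
k=np.polyfit(p[:,1],p[:,0],1);print("gate x=",k,"yaw",-np.degrees(np.arctan(k[0])),p[:,1].min(),p[:,1].max())
E
```

```text
t: 0.9
ee_pos: [0.4871, 0.3205, 0.2383]
tcp_rot: [-180.0, -0.0, 133.7]
wrist_force: [-0.1, 0.6, 0.4]
width: 0.0882
grip_force: 0.0
t: 1.7
ee_pos: [0.4859, -0.0184, 0.2384]
tcp_rot: [-180.0, -0.0, 108.6]
wrist_force: [1.4, 0.5, -0.2]
width: 0.0881
grip_force: 0.0
[ 0.48591265 -0.01841324  0.23842495] {'fx': 418.85731276598824, 'fy': 418.85731276598824, 'cx': 318.89192036244265, 'cy': 240.7730512028075, 'cam_to_world': array([[ 9.47848786e-01, -3.05874806e-01, -8.95727747e-02,
         4.63013086e-01],
       [ 3.18720166e-01,  9.09322973e-01,  2.67486798e-01,
         5.01584224e-02],
       [-3.66890636e-04, -2.82085686e-01,  9.59389145e-01,
         3.83509393e-01],
       [ 0.00000000e+00,  0.00000000e+00,  0.00000000e+00,
         1.00000000e+00]])}
t: 2.55
ee_pos: [0.4862, -0.3574, 0.2382]
tcp_rot: [-180.0, -0.0, 83.6]
wrist_force: [0.8, -0.7, -0.0]
width: 0.088
grip_force: 0.0
[ 0.48615054 -0.35736192  0.23817022] [-1.79966834e+02 -3.07331367e-02  8.35717322e+01] {'fx': 418.85731276598824, 'fy': 418.85731276598824, 'cx': 318.89192036244265, 'cy': 240.7730512028075, 'cam_to_world': array([[ 9.93613596e-01,  1.08115211e-01,  3.22974210e-02,
         4.94648659e-01],
       [-1.12834968e-01,  9.53401192e-01,  2.79811430e-01,
        -2.85527807e-01],
       [-5.40527992e-04, -2.81668719e-01,  9.59511563e-01,
         3.83312032e-01],
       [ 0.00000000e+00,  0.00000000e+00,  0.00000000e+00,
         1.00000000e+00]])}
gate x= [-0.06285691  0.50437058] yaw 3.5967035919368104 -0.14801340805375496 0.16201784572479005
```

View pics/w01.png

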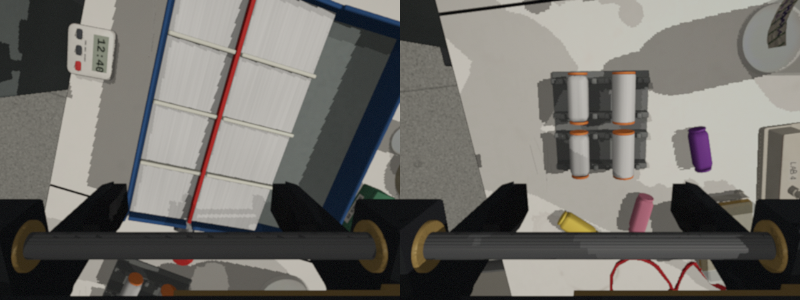

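w0 shows the red gate bar crossing the ramp, with the white ridges meeting it, and no tubes on the ramp. w1 shows the four tubes at about (925,150), (995,150), (925,305) and (995,305) in the hstacked full-resolution frame, with the rear (right) pair wider. The look-alikes are well clear.

```bash
cat > meas.py <<'E'
from h import *
MW0={'fx':418.857,'fy':418.857,'cx':318.892,'cy':240.773,'cam_to_world':[[0.947848786,-0.305874806,-0.0895727747,0.463013086],[0.318720166,0.909322973,0.267486798,0.0501584224],[-3.66890636e-04,-0.282085686,0.959389145,0.383509393],[0,0,0,1]]}
MW1={'fx':418.857,'fy':418.857,'cx':318.892,'cy':240.773,'cam_to_world':[[0.993613596,0.108115211,0.0322974210,0.494648659],[-0.112834968,0.953401192,0.279811430,-0.285527807],[-5.40527992e-04,-0.281668719,0.959511563,0.383312032],[0,0,0,1]]}
E
python3 - <<'E'
from meas import *
im=cv2.imread("pics/w1.png");hsv=cv2.cvtColor(im,cv2.COLOR_BGR2HSV)
mk=cv2.inRange(hsv,(5,130,80),(18,255,255)); mk[:100]=0; mk[300:]=0; mk[:,:240]=0; mk[:,400:]=0
n,l,s,c=cv2.connectedComponentsWithStats(mk)
for i in range(1,n):
    if s[i,4]>15: print(s[i],c[i].round(1),px2plane("",c[i][0],c[i][1],.04,MW1)[:2].round(4))
im=cv2.imread("pics/w0.png");hsv=cv2.cvtColor(im,cv2.COLOR_BGR2HSV)
mk=cv2.inRange(hsv,(0,120,70),(7,255,255))|cv2.inRange(hsv,(174,120,70),(180,255,255)); mk[365:]=0
n,l,s,c=cv2.connectedComponentsWithStats(mk); i=1+np.argmax(s[1:,4]); ys,xs=np.where(l==i)
p=np.array([px2plane("",u,v,.0567,MW0)[:2] for u,v in zip(xs,ys)])
k=np.polyfit(p[:,1],p[:,0],1); yaw=-np.arctan(k[0]); print("gate",k,np.degrees(yaw),p[:,1].min(),p[:,1].max())
# red pad
mk2=cv2.inRange(hsv,(0,120,70),(7,255,255)); 
# ridges: profile 25..55mm uphill of the gate
ex=np.array([np.cos(yaw),np.sin(yaw)]); ey=np.array([-np.sin(yaw),np.cos(yaw)])
g=np.array([k[1],0.]); t=np.arange(-.16,.2,.001)
gray=cv2.cvtColor(im,cv2.COLOR_BGR2GRAY).astype(np.float32); prof=[]
for d in np.arange(.03,.075,.003):
    z=.0447+.1405*d+.009
    uv=np.array([proj("",[*(g-d*ex+y*ey),z],MW0) for y in t],np.float32)
    prof.append(cv2.remap(gray,uv[:,0],uv[:,1],cv2.INTER_LINEAR))
pr=np.median(prof,0); hp=pr-cv2.GaussianBlur(pr.reshape(-1,1),(1,41),0).ravel()
from scipy.signal import find_peaks
q,_=find_peaks(hp,height=4,distance=15); print([(round(t[j],3),round(hp[j],1)) for j in q])
print(pr[::4].round(0).astype(int).tolist())
E
```

```text
[340 114  37   4 126] [359.3 115.8] [ 0.5262 -0.2875]
[269 116  31   4 119] [284.1 117.5] [ 0.4673 -0.2822]
[272 193  30   7 128] [287.4 196.8] [ 0.4614 -0.345 ]
[341 195  35   5  95] [358.7 197.5] [ 0.5201 -0.3522]
[340 207  36   9 270] [357.3 211. ] [ 0.5179 -0.3635]
[271 208  31   8 201] [285.8 211.6] [ 0.4584 -0.3572]
[276 280  25   6  80] [288.4 283.3] [ 0.4521 -0.4214]
[345 283  27   5  38] [358.1 285.6] [ 0.5128 -0.4304]
gate [-0.06288559  0.50329961] 3.5983406542339504 -0.147130353636238 0.1442797685144515Traceback (most recent call last):
  File "<stdin>", line 24, in <module>
    x = _arg_x_as_expected(x)
    raise ValueError('`x` must be a 1-D array')
ValueError: `x` must be a 1-D array
```

```bash
python3 - <<'E'
from meas import *
from scipy.signal import find_peaks
im=cv2.imread("pics/w0.png"); yaw=np.radians(3.6)
ex=np.array([np.cos(yaw),np.sin(yaw)]); ey=np.array([-np.sin(yaw),np.cos(yaw)])
g=np.array([.5037,0.]); t=np.arange(-.16,.2,.001)
gray=cv2.cvtColor(im,cv2.COLOR_BGR2GRAY).astype(np.float32); prof=[]
for d in np.arange(.03,.075,.003):
    z=.0447+.1405*d+.009
    uv=np.array([proj("",[*(g-d*ex+y*ey),z],MW0) for y in t],np.float32)
    prof.append(cv2.remap(gray,uv[:,0],uv[:,1],cv2.INTER_LINEAR).ravel())
pr=np.median(prof,0); hp=pr-cv2.GaussianBlur(pr.reshape(-1,1),(1,41),0).ravel()
q,_=find_peaks(hp,height=4,distance=15); print([(round(t[j],3),round(hp[j],1)) for j in q])
print(pr[::4].round(0).astype(int).tolist())
def f(x,y): return (g+(x+.045)*ex+y*ey)
# top cam: pad
print(px2plane("top",371.7,277,.095)[:2])
im=cv2.imread("pics/top0.png"); gray=cv2.cvtColor(im,cv2.COLOR_BGR2GRAY).astype(np.float32);prof=[]
for d in np.arange(.03,.075,.003):
    z=.0447+.1405*d+.009
    uv=np.array([proj("top",[*(g-d*ex+y*ey),z]) for y in t],np.float32)
    prof.append(cv2.remap(gray,uv[:,0],uv[:,1],cv2.INTER_LINEAR).ravel())
pr=np.median(prof,0); hp=pr-cv2.GaussianBlur(pr.reshape(-1,1),(1,41),0).ravel()
q,_=find_peaks(hp,height=3,distance=15); print([(round(t[j],3),round(hp[j],1)) for j in q])
E
```

```text
[(np.float64(-0.143), np.float32(50.5)), (np.float64(-0.072), np.float32(18.2)), (np.float64(0.008), np.float32(12.2)), (np.float64(0.087), np.float32(12.9)), (np.float64(0.129), np.float32(82.3))]
[169, 66, 31, 29, 146, 180, 180, 180, 180, 179, 179, 179, 178, 178, 178, 178, 178, 178, 178, 178, 178, 174, 184, 104, 179, 179, 180, 180, 180, 181, 181, 181, 181, 182, 182, 182, 182, 182, 182, 182, 181, 158, 185, 178, 181, 182, 181, 181, 181, 180, 181, 181, 182, 181, 182, 182, 182, 182, 182, 182, 171, 113, 182, 183, 182, 183, 182, 182, 181, 182, 182, 181, 178, 0, 0, 0, 0, 0, 0, 0, 0, 0, 0, 0, 0, 0, 0, 0, 0, 0]
[ 0.51531098 -0.1736526 ]Traceback (most recent call last):
  File "<stdin>", line 20, in <module>
  File "h.py", line 10, in proj
    m=m or arm.camera_model(n); T=np.array(m["cam_to_world"])
           ~~~~~~~~~~~~~~~~^^^
ValueError: time passes only in moves, steps and waits
```

```bash
python3 -m pendant '[[[0,0,0,-0.013,0.027,-0.04,0],[0,0,0,-0.013,0.027,-0.04,0],[0,0,0,0,0,-0.05,0],[0,0,0,0,0,-0.03,0],[0,0,0,0,0,0,0],[0,0,0,0,0,0,0],[0,0,0,0,0,0,0],[0,0,0,0,0,0,0]]]' 15
python3 -c "
from h import *
cv2.imwrite('pics/w2.png',arm.grab_frame('wrist'))"
```

```text
t: 3.4
ee_pos: [0.4672, -0.3138, 0.1129]
tcp_rot: [179.8, 0.1, 83.7]
wrist_force: [0.1, 0.5, -0.2]
width: 0.0436
grip_force: 0.0
```

View pics/w2.png

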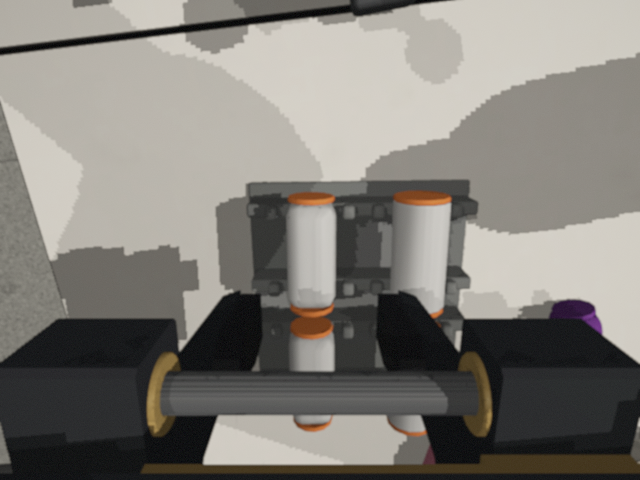

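w2: the left-front tube spans (311,198) to (313,312). The fingers at their narrowed opening straddle its column, and the neighbouring rear tube is at (420,255). I'll check this numerically.

```bash
python3 -c "
from h import *
m=arm.camera_model('wrist')
im=cv2.imread('pics/w2.png');hsv=cv2.cvtColor(im,cv2.COLOR_BGR2HSV)
mk=cv2.inRange(hsv,(5,130,80),(18,255,255)); mk[440:]=0
n,l,s,c=cv2.connectedComponentsWithStats(mk)
for i in range(1,n):
    if s[i,4]>25: print(s[i],c[i].round(1),px2plane('',c[i][0],c[i][1],.04,m)[:2].round(4))
"
```

```text
[393 191  59  14 683] [422.  197.5] [ 0.5249 -0.288 ]
[288 193  47  12 480] [310.8 198.4] [ 0.4667 -0.282 ]
[ 290  304   43   35 1089] [311.2 322.4] [ 0.4585 -0.3537]
[430 309  14  10  57] [436.4 314.1] [ 0.5303 -0.3565]
[296 422  34   9 151] [312.8 426.6] [ 0.4512 -0.4253]
[391 424  36  12  86] [411.  432.3] [ 0.5119 -0.4365]
```

```bash
python3 -m pendant '[[[0,0,0,-0.004,0,-0.04,0],[0,0,0,0,0,-0.04,0],[0,0,0,0,0,-0.015,0],[0,0,0,0,0,-0.006,0],[0,0,0,0,0,0,0],[0,0,0,0,0,0,-0.6],[0,0,0,0,0,0,-0.6],[0,0,0,0,0,0,-0.6]]]' 15
python3 -m pendant '[[[0,0,0,0,0,0,-0.6],[0,0,0,0,0,0,-0.6],[0,0,0,0,0,0.03,-0.6],[0,0,0,0,0,0.06,-0.6],[0,0,0,0,0,0.06,-0.6],[0,0,0,0,0,0.06,-0.6],[0,0,0,0,0,0,-0.6],[0,0,0,0,0,0,-0.6]]]'
```

```text
t: 4.25
ee_pos: [0.4635, -0.3135, 0.0313]
tcp_rot: [179.9, 0.1, 83.7]
wrist_force: [0.2, 1.0, 2.4]
width: 0.0261
grip_force: 15.0
t: 5.05
ee_pos: [0.4633, -0.3133, 0.1996]
tcp_rot: [179.8, 0.1, 83.7]
wrist_force: [-0.9, 0.5, -1.8]
width: 0.026
grip_force: 15.0
```

```bash
python3 -m pendant '[[[0,0,0.0137,0,0.056,0,-0.6],[0,0,0.0137,0,0.056,0,-0.6],[0,0,0.0137,0,0.056,0,-0.6],[0,0,0.0137,0,0.056,0,-0.6],[0,0,0.0137,0,0.056,0,-0.6],[0,0,0.0137,0,0.056,0,-0.6],[0,0,0.0137,0,0.056,0,-0.6],[0,0,0.0137,0,0.056,0,-0.6]]]'
python3 -m pendant '[[[0,0,0,0,0,0,-0.6],[0,0,0,0,0,-0.05,-0.6],[0,0,0,0,0,-0.05,-0.6],[0,0,0,0,0,-0.03,-0.6],[0,0,0,0,0,0,-0.6],[0,0,0,0,0,0,-0.6],[0,0,0,0,0,0,-0.6],[0,0,0,0,0,0,-0.6]]]'
python3 -c "
from h import *
cv2.imwrite('pics/w3.png',arm.grab_frame('wrist'))"
```

```text
t: 5.85
ee_pos: [0.4603, 0.0472, 0.1952]
tcp_rot: [-179.7, -0.0, 93.6]
wrist_force: [0.4, 0.3, -1.0]
width: 0.0254
grip_force: 15.0
t: 6.65
ee_pos: [0.464, 0.0454, 0.0956]
tcp_rot: [179.8, 0.0, 93.5]
wrist_force: [1.1, -0.5, -0.7]
width: 0.0261
grip_force: 15.0
```

View pics/w3.png

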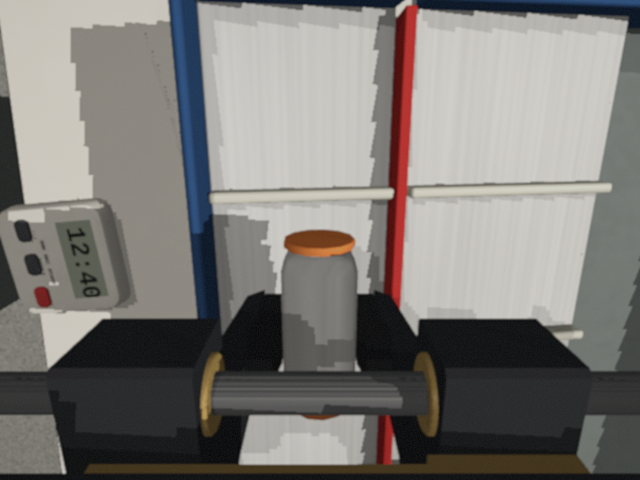

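w3: the held tube is over lane 2. Its cap is at (320,242), the lane 1/2 ridge at v≈195 and the gate at u≈398. I'll check the clearances numerically.

```bash
python3 -c "
from h import *
m=arm.camera_model('wrist')
c,s=np.cos(np.radians(3.6)),np.sin(np.radians(3.6))
def fr(p): d=p[:2]-np.array([.5037,0]); return np.array([c*d[0]+s*d[1]-.045, -s*d[0]+c*d[1]-.0077]).round(4)
for u,v,z in [(300,195.5,.059),(500,189,.059),(568,335,.05),(399,190,.0567),(393,300,.0567),(194,190,.078),(200,10,.078)]: p=px2plane('',u,v,z,m);print(p.round(4),fr(p))
print('tcp',fr(arm.observe()['ee_pos']))
"
```

```text
[0.4536 0.0845 0.059 ] [-0.0897  0.0798]
[0.5406 0.0927 0.059 ] [-0.0024  0.0825]
[0.5929 0.0195 0.05  ] [0.0452 0.0061]
[0.4971 0.0892 0.0567] [-0.046   0.0817]
[0.5003 0.0364 0.0567] [-0.0461  0.0288]
[0.4128 0.0877 0.078 ] [-0.1303  0.0855]
[0.4163 0.151  0.078 ] [-0.1228  0.1485]
tcp [-0.0818  0.0402]
```

```bash
python3 -m pendant '[[[0,0,0,0,0,-0.025,-0.6],[0,0,0,0,0,-0.015,-0.6],[0,0,0,0,0,-0.005,-0.6],[0,0,0,0,0,0,-0.6],[0,0,0,0,0,0,-0.6],[0,0,0,0,0,0,-0.18],[0,0,0,0,0,0,-0.18],[0,0,0,0,0,0,-0.18]]]'
python3 -m pendant '[[[0,0,0,0,0,0,-0.18],[0,0,0,0,0,0.02,-0.18],[0,0,0,0,0,0.06,-0.18],[0,0,0,0,0,0.06,-0.18],[0,0,0,0,0,0.04,-0.1],[0,0,0,0,0,0,0],[0,0,0,0,0,0,0],[0,0,0,0,0,0,0]]]'
```

```text
t: 7.5
ee_pos: [0.4629, 0.0456, 0.0583]
tcp_rot: [180.0, -0.0, 93.6]
wrist_force: [-0.3, -0.6, -0.2]
width: 0.0359
grip_force: 0.0
t: 8.3
ee_pos: [0.4613, 0.0456, 0.2002]
tcp_rot: [-179.8, -0.0, 93.6]
wrist_force: [-0.6, 0.1, -0.7]
width: 0.0445
grip_force: 0.0
```

```bash
python3 -m pendant '[[[0,0,-0.0136,-0.0012,-0.0604,0,0],[0,0,-0.0136,-0.0012,-0.0604,0,0],[0,0,-0.0136,-0.0012,-0.0604,0,0],[0,0,-0.0136,-0.0012,-0.0604,0,0],[0,0,-0.0136,-0.0012,-0.0604,0,0],[0,0,-0.0136,-0.0012,-0.0604,0,0],[0,0,-0.0136,-0.0012,-0.0604,0,0],[0,0,-0.0136,-0.0012,-0.0604,0,0]]]'
python3 -m pendant '[[[0,0,0,0,-0.0602,0,0],[0,0,0,0,0,-0.04,0],[0,0,0,0,0,-0.05,0],[0,0,0,0,0,-0.02,0],[0,0,0,0,0,0,0],[0,0,0,0,0,0,0],[0,0,0,0,0,0,0],[0,0,0,0,0,0,0]]]'
```

```text
t: 9.1
ee_pos: [0.4532, -0.342, 0.199]
tcp_rot: [-179.8, -0.2, 83.7]
wrist_force: [0.4, 1.2, 0.7]
width: 0.0438
grip_force: 0.0
t: 9.9
ee_pos: [0.4562, -0.3899, 0.1162]
tcp_rot: [179.8, 0.1, 83.8]
wrist_force: [0.7, 0.7, 0.4]
width: 0.044
grip_force: 0.0
```

```bash
python3 -m pendant '[[[0,0,0,0,0,-0.04,0],[0,0,0,0,0,-0.045,0],[0,0,0,0,0,-0.015,0],[0,0,0,0,0,-0.006,0],[0,0,0,0,0,0,0],[0,0,0,0,0,0,-0.6],[0,0,0,0,0,0,-0.6],[0,0,0,0,0,0,-0.6]]]'
python3 -m pendant '[[[0,0,0,0,0,0,-0.6],[0,0,0,0,0,0,-0.6],[0,0,0,0,0,0.03,-0.6],[0,0,0,0,0,0.06,-0.6],[0,0,0,0,0,0.06,-0.6],[0,0,0,0,0,0.06,-0.6],[0,0,0,0,0,0,-0.6],[0,0,0,0,0,0,-0.6]]]'
```

```text
t: 10.7
ee_pos: [0.4557, -0.39, 0.0307]
tcp_rot: [179.9, 0.1, 83.8]
wrist_force: [-0.5, -0.0, 3.6]
width: 0.0257
grip_force: 15.0
t: 11.5
ee_pos: [0.4556, -0.3898, 0.199]
tcp_rot: [179.8, 0.1, 83.8]
wrist_force: [0.5, 0.4, -2.0]
width: 0.0256
grip_force: 15.0
```

```bash
python3 -m pendant '[[[0,0,0.0136,0.002,0.0555,0,-0.6],[0,0,0.0136,0.002,0.0555,0,-0.6],[0,0,0.0136,0.002,0.0555,0,-0.6],[0,0,0.0136,0.002,0.0555,0,-0.6],[0,0,0.0136,0.002,0.0555,0,-0.6],[0,0,0.0136,0.002,0.0555,0,-0.6],[0,0,0.0136,0.002,0.0555,0,-0.6],[0,0,0.0136,0.002,0.0555,0,-0.6]]]'
python3 -m pendant '[[[0,0,0,0,0,0,-0.6],[0,0,0,0,0,-0.05,-0.6],[0,0,0,0,0,-0.05,-0.6],[0,0,0,0,0,-0.03,-0.6],[0,0,0,0,0,0,-0.6],[0,0,0,0,0,0,-0.6],[0,0,0,0,0,0,-0.6],[0,0,0,0,0,0,-0.6]]]'
```

```text
t: 12.3
ee_pos: [0.4655, -0.032, 0.1943]
tcp_rot: [-179.7, -0.1, 93.6]
wrist_force: [0.8, 0.7, -1.4]
width: 0.0256
grip_force: 15.0
t: 13.1
ee_pos: [0.4691, -0.0344, 0.0947]
tcp_rot: [179.8, 0.0, 93.5]
wrist_force: [-0.1, -0.3, -0.2]
width: 0.0261
grip_force: 15.0
```

```bash
python3 -m pendant '[[[0,0,0,0,0,-0.025,-0.6],[0,0,0,0,0,-0.015,-0.6],[0,0,0,0,0,-0.004,-0.6],[0,0,0,0,0,0,-0.6],[0,0,0,0,0,0,-0.6],[0,0,0,0,0,0,-0.18],[0,0,0,0,0,0,-0.18],[0,0,0,0,0,0,-0.18]]]'
python3 -m pendant '[[[0,0,0,0,0,0,-0.18],[0,0,0,0,0,0.02,-0.18],[0,0,0,0,0,0.06,-0.18],[0,0,0,0,0,0.06,-0.18],[0,0,0,0,0,0.04,-0.1],[0,0,0,0,0,0,0],[0,0,0,0,0,0,0],[0,0,0,0,0,0,0]]]'
```

```text
t: 13.9
ee_pos: [0.4681, -0.034, 0.0584]
tcp_rot: [179.9, 0.0, 93.6]
wrist_force: [0.8, 0.4, -0.5]
width: 0.0363
grip_force: 0.0
t: 14.7
ee_pos: [0.4664, -0.0338, 0.2002]
tcp_rot: [-179.8, -0.0, 93.6]
wrist_force: [-0.3, -0.7, -0.3]
width: 0.044
grip_force: 0.0
```

```bash
python3 -m pendant '[[[0,0,-0.0136,0.0086,-0.0446,0,0],[0,0,-0.0136,0.0086,-0.0446,0,0],[0,0,-0.0136,0.0086,-0.0446,0,0],[0,0,-0.0136,0.0086,-0.0446,0,0],[0,0,-0.0136,0.0086,-0.0446,0,0],[0,0,-0.0136,0.0086,-0.0446,0,0],[0,0,-0.0136,0.0086,-0.0446,0,0],[0,0,-0.0136,0.0086,-0.0446,0,0]]]'
python3 -m pendant '[[[0,0,0,0,0,0,0],[0,0,0,0,0,-0.04,0],[0,0,0,0,0,-0.05,0],[0,0,0,0,0,-0.015,0],[0,0,0,0,0,0,0],[0,0,0,0,0,0,0],[0,0,0,0,0,0,0],[0,0,0,0,0,0,0]]]'
python3 -c "
from h import *
m=arm.camera_model('wrist');im=arm.grab_frame('wrist');hsv=cv2.cvtColor(im,cv2.COLOR_BGR2HSV)
mk=cv2.inRange(hsv,(5,130,80),(18,255,255)); mk[440:]=0
n,l,s,c=cv2.connectedComponentsWithStats(mk)
for i in range(1,n):
    if s[i,4]>25: print(s[i],c[i].round(1),px2plane('',c[i][0],c[i][1],.041,m)[:2].round(4))
"
```

```text
t: 15.5
ee_pos: [0.5214, -0.32, 0.1988]
tcp_rot: [-179.8, -0.1, 83.7]
wrist_force: [0.6, -0.6, -0.3]
width: 0.0441
grip_force: 0.0
t: 16.3
ee_pos: [0.524, -0.32, 0.1201]
tcp_rot: [179.8, 0.1, 83.8]
wrist_force: [0.1, -0.6, 0.1]
width: 0.0438
grip_force: 0.0
[286 189  55  13 606] [312.8 195.1] [ 0.5248 -0.2878]
[ 290  301   52   34 1154] [315.2 320.1] [ 0.5177 -0.3621]
[300 416  38  11  80] [318.9 423.2] [ 0.5119 -0.4349]
```

```bash
python3 -m pendant '[[[0,0,0,-0.002,0,-0.04,0],[0,0,0,0,0,-0.05,0],[0,0,0,0,0,-0.015,0],[0,0,0,0,0,-0.005,0],[0,0,0,0,0,0,0],[0,0,0,0,0,0,-0.6],[0,0,0,0,0,0,-0.6],[0,0,0,0,0,0,-0.6]]]'
python3 -m pendant '[[[0,0,0,0,0,0,-0.6],[0,0,0,0,0,0,-0.6],[0,0,0,0,0,0.03,-0.6],[0,0,0,0,0,0.06,-0.6],[0,0,0,0,0,0.06,-0.6],[0,0,0,0,0,0.06,-0.6],[0,0,0,0,0,0,-0.6],[0,0,0,0,0,0,-0.6]]]'
```

```text
t: 17.15
ee_pos: [0.5225, -0.3202, 0.0318]
tcp_rot: [179.8, 0.1, 83.8]
wrist_force: [0.7, 0.0, 2.8]
width: 0.0292
grip_force: 15.0
t: 17.95
ee_pos: [0.5219, -0.3198, 0.1998]
tcp_rot: [179.8, 0.1, 83.8]
wrist_force: [-0.0, -0.1, -1.7]
width: 0.0294
grip_force: 15.0
```

```bash
python3 -m pendant '[[[0,0,0.0136,-0.0079,0.0556,0,-0.6],[0,0,0.0136,-0.0079,0.0556,0,-0.6],[0,0,0.0136,-0.0079,0.0556,0,-0.6],[0,0,0.0136,-0.0079,0.0556,0,-0.6],[0,0,0.0136,-0.0079,0.0556,0,-0.6],[0,0,0.0136,-0.0079,0.0556,0,-0.6],[0,0,0.0136,-0.0079,0.0556,0,-0.6],[0,0,0.0136,-0.0079,0.0556,0,-0.6]]]'
python3 -m pendant '[[[0,0,0,-0.0079,0.0556,0,-0.6],[0,0,0,-0.0079,0.0556,0,-0.6],[0,0,0,0,0,-0.05,-0.6],[0,0,0,0,0,-0.05,-0.6],[0,0,0,0,0,-0.03,-0.6],[0,0,0,0,0,0,-0.6],[0,0,0,0,0,0,-0.6],[0,0,0,0,0,0,-0.6]]]'
```

```text
t: 18.75
ee_pos: [0.468, 0.0381, 0.1951]
tcp_rot: [-179.7, -0.0, 93.6]
wrist_force: [1.6, 0.5, -0.5]
width: 0.0295
grip_force: 15.0
t: 19.55
ee_pos: [0.4587, 0.1255, 0.0948]
tcp_rot: [179.9, -0.0, 93.5]
wrist_force: [-1.0, -0.3, 0.7]
width: 0.0291
grip_force: 15.0
```

```bash
python3 -m pendant '[[[0,0,0,0,0,-0.025,-0.6],[0,0,0,0,0,-0.015,-0.6],[0,0,0,0,0,-0.005,-0.6],[0,0,0,0,0,0,-0.6],[0,0,0,0,0,0,-0.6],[0,0,0,0,0,0,-0.27],[0,0,0,0,0,0,-0.24],[0,0,0,0,0,0,-0.2]]]'
python3 -m pendant '[[[0,0,0,0,0,0,-0.16],[0,0,0,0,0,0.015,-0.12],[0,0,0,0,0,0.03,-0.1],[0,0,0,0,0,0.06,-0.1],[0,0,0,0,0,0.06,-0.1],[0,0,0,0,0,0.01,0],[0,0,0,0,0,0,0],[0,0,0,0,0,0,0]]]'
python3 -c "
from h import *
cv2.imwrite('pics/w4.png',arm.grab_frame('wrist'))"
```

```text
t: 20.35
ee_pos: [0.4583, 0.1256, 0.0584]
tcp_rot: [179.9, -0.0, 93.6]
wrist_force: [0.5, -0.4, -0.4]
width: 0.0353
grip_force: 0.1
t: 21.15
ee_pos: [0.4571, 0.1253, 0.1972]
tcp_rot: [-179.9, 0.0, 93.6]
wrist_force: [0.5, 0.4, -0.8]
width: 0.0441
grip_force: 0.0
```

View pics/w4.png

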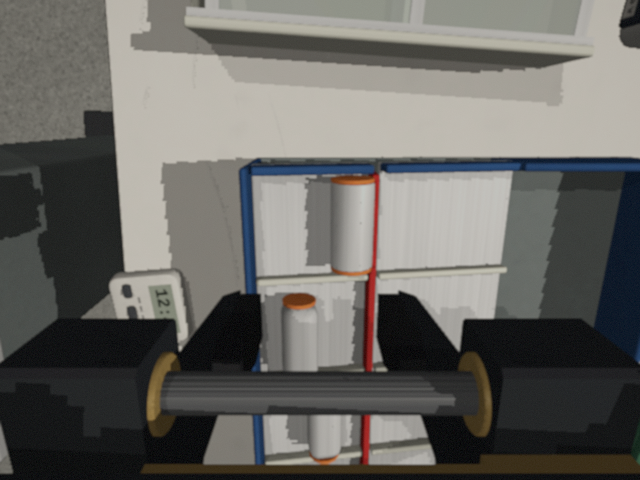

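w4: the round tube in lane 1, (352,178) to (350,272), rests against the gate (u≈375). Crushed tubes lie in lane 2 (300,330) and lane 3 (323,430). Next is the last tube.

```bash
python3 -m pendant '[[[0,0,-0.0136,0.0064,-0.0594,0,0],[0,0,-0.0136,0.0064,-0.0594,0,0],[0,0,-0.0136,0.0064,-0.0594,0,0],[0,0,-0.0136,0.0064,-0.0594,0,0],[0,0,-0.0136,0.0064,-0.0594,0,0],[0,0,-0.0136,0.0064,-0.0594,0,0],[0,0,-0.0136,0.0064,-0.0594,0,0],[0,0,-0.0136,0.0064,-0.0594,0,0]]]'
python3 -m pendant '[[[0,0,0,0.0064,-0.0594,0,0],[0,0,0,0.0064,-0.0594,0,0],[0,0,0,0.0064,-0.0594,0,0],[0,0,0,0,0,-0.04,0],[0,0,0,0,0,-0.05,0],[0,0,0,0,0,-0.015,0],[0,0,0,0,0,0,0],[0,0,0,0,0,0,0]]]'
python3 -c "
from h import *
m=arm.camera_model('wrist');im=arm.grab_frame('wrist');hsv=cv2.cvtColor(im,cv2.COLOR_BGR2HSV)
mk=cv2.inRange(hsv,(5,130,80),(18,255,255)); mk[440:]=0
n,l,s,c=cv2.connectedComponentsWithStats(mk)
for i in range(1,n):
    if s[i,4]>25: print(s[i],c[i].round(1),px2plane('',c[i][0],c[i][1],.041,m)[:2].round(4))
"
```

```text
t: 22.0
ee_pos: [0.4972, -0.2559, 0.195]
tcp_rot: [-179.7, -0.1, 83.7]
wrist_force: [0.3, 0.4, 0.3]
width: 0.0441
grip_force: 0.0
t: 22.8
ee_pos: [0.5143, -0.3969, 0.1138]
tcp_rot: [-180.0, -0.0, 83.8]
wrist_force: [0.1, -0.3, 0.9]
width: 0.0439
grip_force: 0.0
[290 188  57  14 607] [318.1 194.7] [ 0.5177 -0.3635]
[297 306  47   9 132] [320.  311.4] [ 0.5114 -0.4304]
```

Aligned (centre 0.5145, -0.397). I'll descend, grip and lift.

```bash
python3 -m pendant '[[[0,0,0,0,0,-0.04,0],[0,0,0,0,0,-0.045,0],[0,0,0,0,0,-0.013,0],[0,0,0,0,0,-0.005,0],[0,0,0,0,0,0,0],[0,0,0,0,0,0,-0.6],[0,0,0,0,0,0,-0.6],[0,0,0,0,0,0,-0.6]]]'
python3 -m pendant '[[[0,0,0,0,0,0,-0.6],[0,0,0,0,0,0,-0.6],[0,0,0,0,0,0.03,-0.6],[0,0,0,0,0,0.06,-0.6],[0,0,0,0,0,0.06,-0.6],[0,0,0,0,0,0.06,-0.6],[0,0,0,0,0,0,-0.6],[0,0,0,0,0,0,-0.6]]]'
```

```text
t: 23.65
ee_pos: [0.5154, -0.3982, 0.0335]
tcp_rot: [179.8, 0.1, 83.8]
wrist_force: [0.3, 0.5, 3.8]
width: 0.0293
grip_force: 15.0
t: 24.45
ee_pos: [0.5149, -0.3979, 0.2016]
tcp_rot: [179.8, 0.1, 83.8]
wrist_force: [-0.2, 0.1, -2.3]
width: 0.0296
grip_force: 15.0
```

```bash
python3 -m pendant '[[[0,0,0.0136,-0.0064,0.0443,0,-0.6],[0,0,0.0136,-0.0064,0.0443,0,-0.6],[0,0,0.0136,-0.0064,0.0443,0,-0.6],[0,0,0.0136,-0.0064,0.0443,0,-0.6],[0,0,0.0136,-0.0064,0.0443,0,-0.6],[0,0,0.0136,-0.0064,0.0443,0,-0.6],[0,0,0.0136,-0.0064,0.0443,0,-0.6],[0,0,0.0136,-0.0064,0.0443,0,-0.6]]]'
python3 -m pendant '[[[0,0,0,0,0,0,-0.6],[0,0,0,0,0,-0.05,-0.6],[0,0,0,0,0,-0.05,-0.6],[0,0,0,0,0,-0.03,-0.6],[0,0,0,0,0,0,-0.6],[0,0,0,0,0,0,-0.6],[0,0,0,0,0,0,-0.6],[0,0,0,0,0,0,-0.6]]]'
```

```text
t: 25.25
ee_pos: [0.4709, -0.1119, 0.1965]
tcp_rot: [-179.7, -0.1, 93.6]
wrist_force: [-0.1, 0.8, -0.4]
width: 0.0292
grip_force: 15.0
t: 26.05
ee_pos: [0.4747, -0.1144, 0.0972]
tcp_rot: [179.8, 0.1, 93.6]
wrist_force: [0.0, -0.6, -0.9]
width: 0.0294
grip_force: 15.0
```

```bash
python3 -m pendant '[[[0,0,0,0,0,-0.025,-0.6],[0,0,0,0,0,-0.015,-0.6],[0,0,0,0,0,-0.006,-0.6],[0,0,0,0,0,0,-0.6],[0,0,0,0,0,0,-0.6],[0,0,0,0,0,0,-0.27],[0,0,0,0,0,0,-0.24],[0,0,0,0,0,0,-0.2]]]'
python3 -m pendant '[[[0,0,0,0,0,0,-0.16],[0,0,0,0,0,0.015,-0.12],[0,0,0,0,0,0.03,-0.1],[0,0,0,0,0,0.06,-0.1],[0,0,0,0,0,0.06,-0.1],[0,0,0,0,0,0.01,0],[0,0,0,0,0,0,0],[0,0,0,0,0,0,0]]]'
python3 -m pendant '[[[0,0,0,0,-0.06,0,-1],[0,0,0,0.01,-0.06,0,-1],[0,0,0,0.01,-0.06,0,-1],[0,0,0,0.01,-0.06,0,-1],[0,0,0,0,0,0,-1],[0,0,0,0,0,0,-1],[0,0,0,0,0,0,-1],[0,0,0,0,0,0,-1]]]'
python3 -c "
from h import *
im=arm.grab_frame('scene');hsv=cv2.cvtColor(im,cv2.COLOR_BGR2HSV)
cv2.imwrite('pics/s5.png',im); cv2.imwrite('pics/s5c.png',cv2.resize(im[190:320,150:400],None,fx=3,fy=3,interpolation=cv2.INTER_CUBIC))
t=arm.grab_frame('top'); cv2.imwrite('pics/t5.png',t)
"
```

```text
t: 26.85
ee_pos: [0.4736, -0.1138, 0.0591]
tcp_rot: [180.0, 0.0, 93.6]
wrist_force: [-0.2, 0.1, -0.2]
width: 0.0354
grip_force: 0.1
t: 27.65
ee_pos: [0.4725, -0.1135, 0.198]
tcp_rot: [-179.9, -0.0, 93.6]
wrist_force: [-0.5, -0.1, -0.3]
width: 0.044
grip_force: 0.0
t: 28.45
ee_pos: [0.4966, -0.304, 0.1977]
tcp_rot: [-179.9, -0.1, 93.6]
wrist_force: [0.1, 0.2, -0.1]
width: 0.0006
grip_force: 0.0
```

View pics/s5c.png

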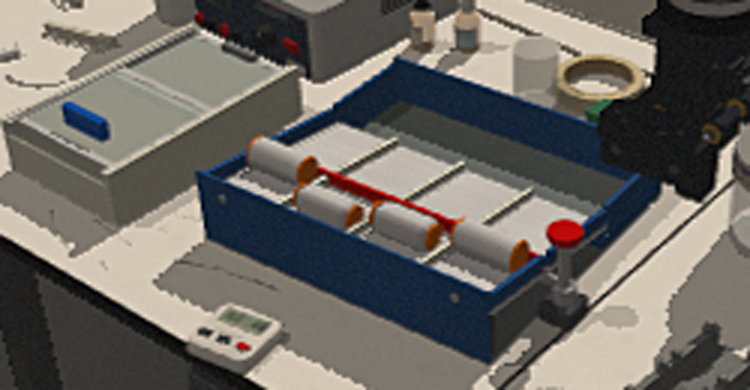

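s5c: all four tubes lie across lanes 1–4 behind the red gate. The pad is at (566,233) in the crop, which is (338.7,267.7) in the full frame. I cross-check the pad and go to it.

```bash
python3 -c "
from h import *
print(px2plane('scene',338.7,267.7,.095))
im=cv2.imread('pics/t5.png');hsv=cv2.cvtColor(im,cv2.COLOR_BGR2HSV);mk=cv2.inRange(hsv,(0,120,90),(6,255,255))
n,l,s,c=cv2.connectedComponentsWithStats(mk[265:290,364:385]);m=arm.camera_model('top')
for i in range(1,n): print(s[i],px2plane('',c[i][0]+364,c[i][1]+265,.095,m))
"
python3 -m pendant '[[[0,0,0,0.005,0.04,0,-1],[0,0,0,0.005,0.04,0,-1],[0,0,0,0.005,0.04,0,-1],[0,0,0,0.007,0.0425,0,-1],[0,0,0,0,0,-0.04,-1],[0,0,0,0,0,-0.04,-1],[0,0,0,0,0,-0.02,-1],[0,0,0,0,0,0,-1]]]'

```

```text
[ 0.51362479 -0.17901766  0.095     ]
[  2   7  12  11 100] [ 0.51528177 -0.17359646  0.095     ]
t: 29.35
ee_pos: [0.5125, -0.1738, 0.116]
tcp_rot: [-179.7, -0.1, 93.7]
wrist_force: [1.3, -0.5, 0.7]
width: 0.0005
grip_force: 0.0
```

```bash
python3 -m pendant '[[[0,0,0,0.001,-0.003,-0.015,-1],[0,0,0,0,0,-0.01,-1],[0,0,0,0,0,-0.01,-1],[0,0,0,0,0,-0.01,-1],[0,0,0,0,0,-0.006,-1],[0,0,0,0,0,-0.002,-1],[0,0,0,0,0,0,-1],[0,0,0,0,0,0,-1]]]'
```

```text
t: 30.15
ee_pos: [0.5165, -0.1786, 0.0774]
tcp_rot: [179.9, 0.0, 93.5]
wrist_force: [-1.6, 1.2, 6.1]
width: 0.0004
grip_force: 3.3
```

```bash
python3 -m pendant '[[[0,0,0,0,0,-0.003,-1],[0,0,0,0,0,-0.001,-1],[0,0,0,0,0,0,-1],[0,0,0,0,0,0,-1],[0,0,0,0,0,0,-1],[0,0,0,0,0,0,-1],[0,0,0,0,0,0,-1],[0,0,0,0,0,0,-1]]]'
python3 -m pendant '[[[0,0,0,0,0,-0.002,-1],[0,0,0,0,0,0,-1],[0,0,0,0,0,0,-1],[0,0,0,0,0,0,-1],[0,0,0,0,0,0,-1],[0,0,0,0,0,0,-1],[0,0,0,0,0,0,-1],[0,0,0,0,0,0,-1]]]'
```

```text
t: 30.95
ee_pos: [0.5166, -0.1786, 0.0752]
tcp_rot: [179.9, 0.0, 93.6]
wrist_force: [-4.2, 1.0, 12.5]
width: 0.0002
grip_force: 6.2
t: 31.75
ee_pos: [0.5166, -0.1787, 0.0751]
tcp_rot: [179.9, 0.0, 93.6]
wrist_force: [-6.9, 2.6, 21.7]
width: 0.0008
grip_force: 10.7
```

Bottomed out at the end stop. I hold there and look.

```bash
python3 -m pendant '[[[0,0,0,0,0,0,-1],[0,0,0,0,0,0,-1],[0,0,0,0,0,0,-1],[0,0,0,0,0,0,-1],[0,0,0,0,0,0,-1],[0,0,0,0,0,0,-1],[0,0,0,0,0,0,-1],[0,0,0,0,0,0,-1]]]'
python3 -m pendant '[[[0,0,0,0,0,0,-1],[0,0,0,0,0,0,-1],[0,0,0,0,0,0,-1],[0,0,0,0,0,0,-1],[0,0,0,0,0,0,-1],[0,0,0,0,0,0,-1],[0,0,0,0,0,0,-1],[0,0,0,0,0,0,-1]]]'
python3 -c "
from h import *
a=arm.grab_frame('scene')[190:320,150:400];b=arm.grab_frame('top')[195:325,165:400]
cv2.imwrite('pics/s6.png',np.vstack([cv2.resize(a,(540,281)),cv2.resize(b,(540,299))]))
"
```

```text
t: 32.55
ee_pos: [0.5166, -0.1787, 0.0751]
tcp_rot: [179.9, 0.0, 93.6]
wrist_force: [-7.8, 3.2, 22.6]
width: 0.0007
grip_force: 10.7
t: 33.35
ee_pos: [0.5167, -0.1787, 0.0751]
tcp_rot: [179.9, 0.0, 93.6]
wrist_force: [-7.6, 3.0, 21.8]
width: 0.0001
grip_force: 10.7
```

View pics/s6.png

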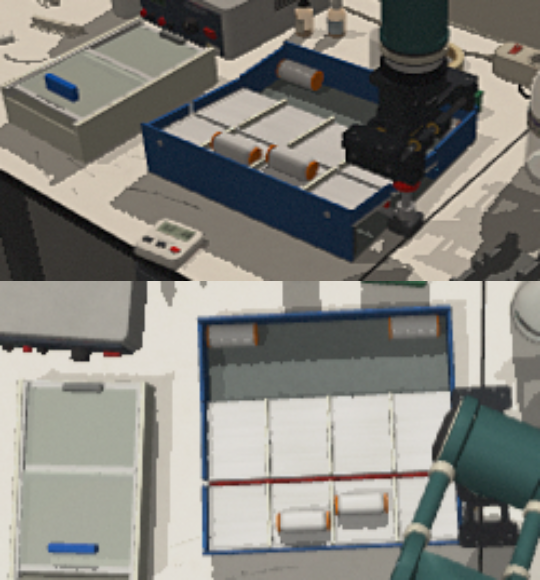

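s6: both round tubes are in the bin, at (232,333) and (415,325) in the lower panel. The crushed tubes stayed in lane 2 (303,520), which seems to have moved uphill, and lane 3 (361,503). Release the pad and look at the box.

```bash
python3 -m pendant '[[[0,0,0,0,0,0.01,-1],[0,0,0,0,0,0.02,-1],[0,0,0,0,0,0.05,-1],[0,0,0,0,0,0.06,-1],[0,0,0,0,0,0.06,-1],[0,0,0,-0.012,0.059,0,0],[0,0,0,-0.012,0.059,0,0],[0,0,0,-0.012,0.059,0,0]]]'
python3 -m pendant '[[[0,0,0,-0.012,0.059,0,0],[0,0,0,-0.012,0.059,0,0],[0,0,0,-0.012,0.059,0,0],[0,0,0,-0.012,0.059,0,0],[0,0,0,-0.012,0.059,0,0],[0,0,0,0,0.059,0,0],[0,0,0,0,0,0,0],[0,0,0,0,0,0,0]]]'
python3 - <<'E'
from h import *
m=arm.camera_model('wrist');print(arm.observe()['ee_pos'])
im=arm.grab_frame('wrist'); cv2.imwrite('pics/w7.png',im);np.save('m7.npy',np.array(m['cam_to_world']))
hsv=cv2.cvtColor(im,cv2.COLOR_BGR2HSV); mk=cv2.inRange(hsv,(100,120,60),(125,255,255)); n,l,s,c=cv2.connectedComponentsWithStats(mk)
for i in range(1,n):
    if s[i,4]>200:
        ys,xs=np.where(l==i); r=cv2.minAreaRect(np.stack([xs,ys],1).astype(np.float32)); print(s[i],c[i],r,px2plane('',*c[i],.078,m))
E
```

```text
t: 34.25
ee_pos: [0.4868, -0.0357, 0.2321]
tcp_rot: [179.9, 0.0, 93.4]
wrist_force: [0.9, 0.7, -0.8]
width: 0.0225
grip_force: 0.0
t: 35.05
ee_pos: [0.4386, 0.2473, 0.2312]
tcp_rot: [-180.0, 0.0, 93.7]
wrist_force: [-0.1, -0.4, -0.1]
width: 0.044
grip_force: 0.0
[0.43855878 0.24732262 0.23116773]
[ 275   57   20   90 1463] [284.38550923 101.15926179] ((284.2850646972656, 101.51358032226562), (16.88562774658203, 89.37492370605469), 2.726310968399048) [0.41011877 0.32850995 0.078     ]
[426 301  72  12 427] [461.72833724 306.529274  ] ((461.5272216796875, 306.435791015625), (7.048746585845947, 71.23600006103516), 86.42366790771484) [0.55403744 0.18573183 0.078     ]
[499 302 121  10 820] [559.83170732 306.67560976] ((558.9970703125, 306.1984558105469), (120.01643371582031, 8.484376907348633), 0.8425243496894836) [0.63023072 0.19051471 0.078     ]
[270 309 107  63 996] [306.48895582 324.74096386] ((311.9836730957031, 320.4154052734375), (52.131103515625, 119.07899475097656), 60.64224624633789) [0.4343569  0.16228346 0.078     ]
[273 415   7  49 269] [276.35315985 438.82899628] ((276.426025390625, 439.0027770996094), (48.15217208862305, 5.662784099578857), 87.87889862060547) [0.41449213 0.0517196  0.078     ]
```

View pics/w7.png

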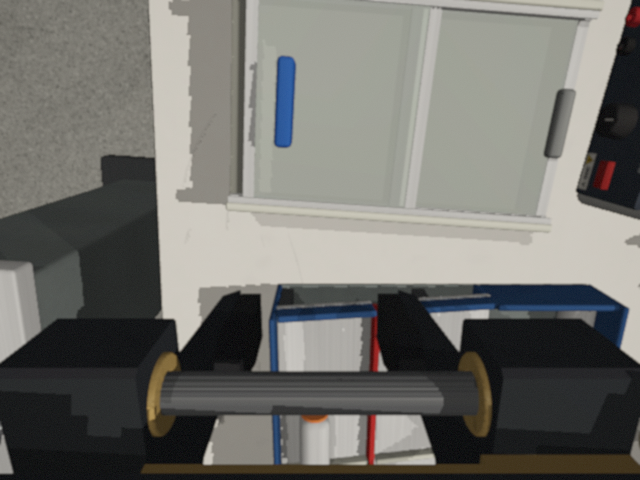

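w7: the handle spans (286,57) to (284,147). The box's near edge runs from (232,203) to (548,225), its front edge is at u≈247, and the partition/cover seam is at u≈425.

```bash
python3 - <<'E'
from h import *
m=arm.camera_model('wrist')
P=lambda u,v,z:px2plane('',u,v,z,m)[:2]
pts=[P(232,210,.06),P(548,230,.06),P(249,30,.06),P(243,190,.06),P(286,60,.078),P(283,145,.078)]
for p in pts: print(p.round(4))
d=pts[1]-pts[0]; print('yaw',np.degrees(np.arctan2(d[1],d[0])),np.linalg.norm(d))
d=pts[2]-pts[3]; print('yaw',np.degrees(np.arctan2(-d[0],d[1])))
d=pts[4]-pts[5]; print('yaw',np.degrees(np.arctan2(-d[0],d[1])),np.linalg.norm(d))
E
```

```text
[0.3718 0.246 ]
[0.6181 0.2454]
[0.3829 0.3728]
[0.3801 0.2621]
[0.4105 0.3533]
[0.4106 0.2985]
yaw -0.134759319012738 0.246335244293467
yaw -1.493157325364892
yaw 0.11135374396543771 0.054753929305089606
```

```bash
python3 -m pendant '[[[0,0,-0.022,-0.0175,0.05,0,-0.25],[0,0,-0.021,-0.0175,0.05,0,-0.25],[0,0,0,0,0,-0.06,-0.25],[0,0,0,0,0,-0.06,-0.25],[0,0,0,0,0,-0.03,-0.25],[0,0,0,0,0,0,-0.25],[0,0,0,0,0,0,-0.25],[0,0,0,0,0,0,-0.25]]]' 20
python3 -c "
from h import *
cv2.imwrite('pics/w8.png',arm.grab_frame('wrist'))"
```

```text
t: 35.9
ee_pos: [0.4128, 0.3269, 0.1138]
tcp_rot: [179.8, -0.1, 89.6]
wrist_force: [0.3, 0.4, 0.7]
width: 0.0329
grip_force: 0.0
```

View pics/w8.png

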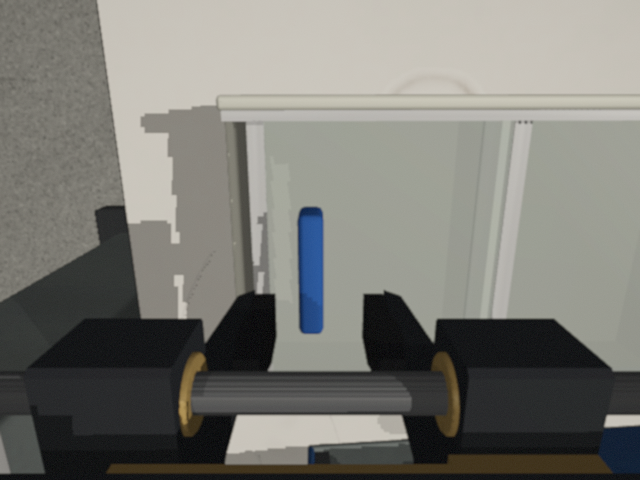

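w8: the blue handle, (311,207) to (311,333), lies between the fingers (275 and 365), about 3 mm left of centre. I descend and grip.

```bash
python3 -m pendant '[[[0,0,0,-0.004,0,-0.02,-0.25],[0,0,0,0,0,-0.03,-0.25],[0,0,0,0,0,-0.01,-0.25],[0,0,0,0,0,-0.004,-0.25],[0,0,0,0,0,0,-0.25],[0,0,0,0,0,0,-1],[0,0,0,0,0,0,-1],[0,0,0,0,0,0,-1]]]' 20
python3 -m pendant '[[[0,0,0,0.01,0,0,-1],[0,0,0,0.02,0,0,-1],[0,0,0,0.02,0,0,-1],[0,0,0,0.02,0,0,-1],[0,0,0,0.02,0,0,-1],[0,0,0,0.02,0,0,-1],[0,0,0,0.01,0,0,-1],[0,0,0,0,0,0,-1]]]'
```

```text
t: 36.75
ee_pos: [0.4083, 0.3271, 0.0611]
tcp_rot: [179.9, -0.1, 89.7]
wrist_force: [-0.1, 1.0, 2.3]
width: 0.0122
grip_force: 20.0
t: 37.55
ee_pos: [0.5067, 0.3266, 0.0611]
tcp_rot: [179.8, -0.0, 89.6]
wrist_force: [0.9, -1.9, 6.6]
width: 0.0122
grip_force: 20.0
```

```bash
python3 -m pendant '[[[0,0,0,0.006,0,0,-1],[0,0,0,0.006,0,0,-1],[0,0,0,0.004,0,0,-1],[0,0,0,0.003,0,0,-1],[0,0,0,0.003,0,0,-1],[0,0,0,0.003,0,0,-1],[0,0,0,0,0,0,-1],[0,0,0,0,0,0,-1]]]'
```

```text
t: 38.35
ee_pos: [0.516, 0.3265, 0.0608]
tcp_rot: [-179.1, 0.2, 89.6]
wrist_force: [-24.7, -0.8, 24.2]
width: 0.0121
grip_force: 20.0
```

```bash
python3 -m pendant '[[[0,0,0,-0.012,0,0,-1],[0,0,0,0,0,0,-0.4],[0,0,0,0,0,0,-0.4],[0,0,0,0,0,0,-0.4],[0,0,0,0,0,0.05,-0.4],[0,0,0,0,0,0.06,-0.4],[0,0,0,0,0,0.06,-0.4],[0,0,0,0,0,0,0]]]' 15
python3 -m pendant '[[[0,0,0.0054,-0.0085,-0.0587,0,0],[0,0,0.0054,-0.0085,-0.0587,0,0],[0,0,0.0054,-0.0085,-0.0587,0,0],[0,0,0.0054,-0.0085,-0.0587,0,0],[0,0,0.0054,-0.0085,-0.0587,0,0],[0,0,0.0054,-0.0085,-0.0587,0,0],[0,0,0.0054,-0.0085,-0.0587,0,0],[0,0,0.0054,-0.0085,-0.0587,0,0]]]'
python3 -m pendant '[[[0,0,0,0,0,0,0],[0,0,0,0,0,0,0],[0,0,0,0,0,0,0],[0,0,0,0,0,0,0],[0,0,0,0,0,0,0],[0,0,0,0,0,0,0],[0,0,0,0,0,0,0],[0,0,0,0,0,0,0]]]'
cat > caps.py <<'E'
from h import *
import sys
m=arm.camera_model('wrist');im=arm.grab_frame('wrist');cv2.imwrite(sys.argv[1],im);hsv=cv2.cvtColor(im,cv2.COLOR_BGR2HSV)
print(arm.observe()['ee_pos'])
mk=cv2.inRange(hsv,(5,130,60),(18,255,255)); mk[440:]=0
n,l,s,c=cv2.connectedComponentsWithStats(mk)
for i in range(1,n):
    if s[i,4]>25: print(s[i],c[i].round(1),px2plane('',c[i][0],c[i][1],float(sys.argv[2]),m)[:2].round(4))
E
python3 caps.py pics/w9.png .064
```

```text
t: 39.15
ee_pos: [0.5192, 0.3292, 0.205]
tcp_rot: [179.3, -0.4, 89.7]
wrist_force: [1.4, 1.3, 0.9]
width: 0.0326
grip_force: 0.0
t: 39.95
ee_pos: [0.4591, -0.051, 0.1956]
tcp_rot: [-180.0, -0.0, 93.6]
wrist_force: [0.5, -0.8, 0.0]
width: 0.0442
grip_force: 0.0
t: 40.75
ee_pos: [0.4597, -0.0486, 0.1963]
tcp_rot: [-180.0, -0.0, 93.6]
wrist_force: [0.2, -0.2, 1.0]
width: 0.0438
grip_force: 0.0
[ 0.45970637 -0.04876048  0.19634312]
[290  30  38   9 202] [308.4  33.6] [0.4461 0.0717]
[291 139  36   6 172] [308.1 141.8] [0.4494 0.0082]
[319 156  36   7 192] [336.5 158.9] [ 0.4685 -0.0015]
[593 244  44  13 393] [615.  250.4] [ 0.6664 -0.052 ]
[320 247  33   9 169] [337.  251.8] [ 0.4736 -0.065 ]
[580 317  41  13 106] [601.3 325.8] [ 0.6715 -0.1099]
```

View pics/w9.png

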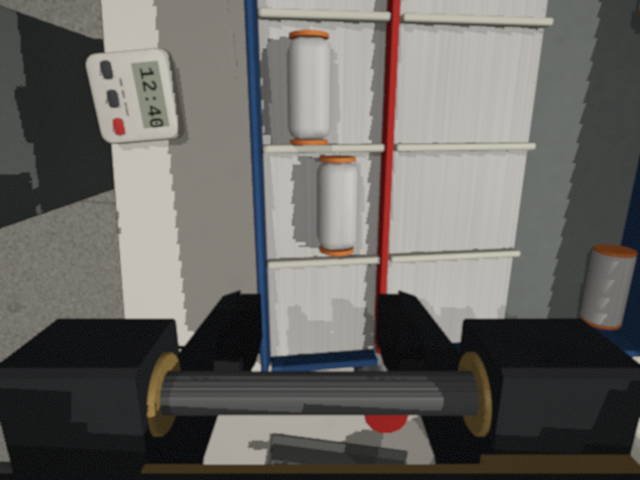

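w9: the crushed tubes are in lane 2, (308,34) to (308,142), and lane 3, (337,159) to (337,252). One round tube is visible in the bin (608,288), and the gate is back up. I grasp the lane 3 tube.

```bash
python3 -m pendant '[[[0,0,0,0.014,0.019,0,-0.18],[0,0,0,0,0,-0.05,-0.18],[0,0,0,0,0,-0.05,-0.18],[0,0,0,0,0,-0.02,-0.18],[0,0,0,0,0,-0.005,-0.18],[0,0,0,0,0,0,-0.18],[0,0,0,0,0,0,-0.18],[0,0,0,0,0,0,-0.18]]]' 15
python3 caps.py pics/w10.png .064
```

```text
t: 41.6
ee_pos: [0.4723, -0.034, 0.098]
tcp_rot: [179.8, 0.0, 93.6]
wrist_force: [0.3, 0.5, 0.3]
width: 0.0362
grip_force: 0.0
[ 0.47215821 -0.03401755  0.09786564]
[237  17  61  16 609] [266.9  23.2] [0.446  0.0718]
[243 183  58  11 440] [271.5 188.8] [0.4496 0.0076]
[288 204  54  16 726] [314.4 211.5] [ 0.4686 -0.0012]
[292 336  49  16 364] [315.7 345.3] [ 0.4731 -0.0668]
```

```bash
python3 -m pendant '[[[0,0,0,-0.001,0,-0.025,-0.18],[0,0,0,0,0,-0.015,-0.18],[0,0,0,0,0,-0.006,-0.18],[0,0,0,0,0,-0.003,-0.18],[0,0,0,0,0,0,-0.6],[0,0,0,0,0,0,-0.6],[0,0,0,0,0,0,-0.6],[0,0,0,0,0,0,-0.6]]]' 15
python3 -m pendant '[[[0,0,0,0,0,0.02,-0.6],[0,0,0,0,0,0.04,-0.6],[0,0,0,0,0,0.06,-0.6],[0,0,0,0,0,0.055,-0.6],[0,0,0,0,0,0,-0.6],[0,0,0,0,0,0,-0.6],[0,0,0,0,0,0,-0.6],[0,0,0,0,0,0,-0.6]]]'
```

```text
t: 42.45
ee_pos: [0.4702, -0.0339, 0.0574]
tcp_rot: [180.0, 0.0, 93.6]
wrist_force: [-0.0, -0.9, -0.3]
width: 0.0272
grip_force: 13.9
t: 43.25
ee_pos: [0.4685, -0.0336, 0.1949]
tcp_rot: [-179.8, -0.0, 93.6]
wrist_force: [-0.1, -0.0, -1.2]
width: 0.0275
grip_force: 13.9
```

```bash
python3 -m pendant '[[[0,0,-0.0054,-0.0056,0.0551,0,-0.6],[0,0,-0.0054,-0.0056,0.0551,0,-0.6],[0,0,-0.0054,-0.0056,0.0551,0,-0.6],[0,0,-0.0054,-0.0056,0.0551,0,-0.6],[0,0,-0.0054,-0.0056,0.0551,0,-0.6],[0,0,-0.0054,-0.0056,0.0551,0,-0.6],[0,0,-0.0054,-0.0056,0.0551,0,-0.6],[0,0,-0.0054,-0.0056,0.0551,0,-0.6]]]'
python3 -m pendant '[[[0,0,0,-0.0056,0.0551,0,-0.6],[0,0,0,0,0,-0.04,-0.6],[0,0,0,0,0,-0.04,-0.6],[0,0,0,0,0,-0.02,-0.6],[0,0,0,0,0,0,-0.6],[0,0,0,0,0,0,-0.6],[0,0,0,0,0,0,-0.6],[0,0,0,0,0,0,-0.6]]]'
python3 -c "
from h import *
cv2.imwrite('pics/w11.png',arm.grab_frame('wrist'))"
```

```text
t: 44.05
ee_pos: [0.4327, 0.32, 0.1951]
tcp_rot: [-179.8, 0.1, 89.7]
wrist_force: [0.0, 0.6, -1.1]
width: 0.0275
grip_force: 13.9
t: 44.85
ee_pos: [0.4307, 0.3634, 0.1186]
tcp_rot: [179.9, -0.1, 89.7]
wrist_force: [0.1, -0.3, -1.0]
width: 0.0276
grip_force: 13.9
```

View pics/w11.png

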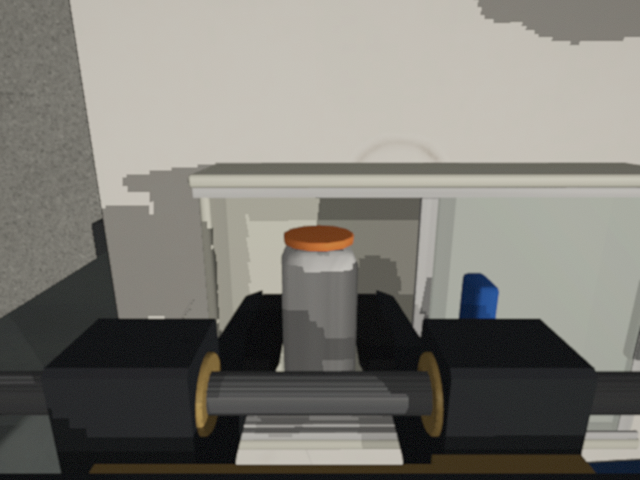

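w11: the box is open. The tube cap is at (318,237), the far wall's inner edge at v≈195 and the mouth spans u≈218–420. I check the margins.

```bash
python3 - <<'E'
from h import *
m=arm.camera_model('wrist')
for u,v,z in [(318,194,.056),(318,183,.06),(216,195,.056),(420,200,.056),(250,196,.004),(478,285,.078),(318,237,.123)]: print((u,v,z),px2plane('',u,v,z,m).round(4))
E
```

```text
(318, 194, 0.056) [0.4308 0.3992 0.056 ]
(318, 183, 0.06) [0.4308 0.4053 0.06  ]
(216, 195, 0.056) [0.3797 0.399  0.056 ]
(420, 200, 0.056) [0.482  0.3958 0.056 ]
(250, 196, 0.004) [0.3881 0.3891 0.004 ]
(478, 285, 0.078) [0.5068 0.3587 0.078 ]
(318, 237, 0.123) [0.4308 0.3957 0.123 ]
```

```bash
python3 -m pendant '[[[0,0,0,0,-0.007,-0.04,-0.6],[0,0,0,0,0,-0.04,-0.6],[0,0,0,0,0,-0.025,-0.6],[0,0,0,0,0,-0.01,-0.6],[0,0,0,0,0,-0.003,-0.6],[0,0,0,0,0,0,-0.6],[0,0,0,0,0,0,-0.2],[0,0,0,0,0,0,-0.15]]]'
python3 -m pendant '[[[0,0,0,0,0,0,-0.15],[0,0,0,0,0,0.02,-0.15],[0,0,0,0,0,0.06,-0.15],[0,0,0,0,0,0.06,-0.15],[0,0,0,0,0,0.06,-0.15],[0,0,0,0,0,0.018,0],[0,0,0,0,0,0,0],[0,0,0,0,0,0,0]]]'
```

```text
t: 45.7
ee_pos: [0.4309, 0.3582, 0.0243]
tcp_rot: [179.9, -0.1, 89.7]
wrist_force: [-0.3, -0.3, 0.5]
width: 0.0374
grip_force: 0.0
t: 46.5
ee_pos: [0.4291, 0.3569, 0.1961]
tcp_rot: [-179.9, 0.0, 89.7]
wrist_force: [0.5, 0.4, -0.8]
width: 0.0445
grip_force: 0.0
```

```bash
python3 -m pendant '[[[0,0,-0.087,0.0027,-0.0497,0,0.5],[0,0,-0.087,0.0027,-0.0497,0,0.8],[0,0,-0.087,0.0027,-0.0497,0,0.8],[0,0,-0.087,0.0027,-0.0497,0,0.8],[0,0,-0.087,0.0027,-0.0497,0,0.8],[0,0,-0.087,0.0027,-0.0497,0,0.8],[0,0,-0.087,0.0027,-0.0497,0,0.8],[0,0,-0.087,0.0027,-0.0497,0,0.8]]]'
python3 -m pendant '[[[0,0,-0.087,0,0,-0.02,0.8],[0,0,-0.087,0,0,-0.02,0.8],[0,0,-0.087,0,0,-0.03,0.8],[0,0,0,0,0,-0.02,0.8],[0,0,0,0,0,0,0.8],[0,0,0,0,0,0,0.8],[0,0,0,0,0,0,0.8],[0,0,0,0,0,0,0.8]]]'
python3 caps.py pics/w12.png .065
```

```text
t: 47.3
ee_pos: [0.4447, 0.0376, 0.1938]
tcp_rot: [-179.9, 0.3, 26.7]
wrist_force: [0.7, -0.8, 0.3]
width: 0.079
grip_force: 0.0
t: 48.1
ee_pos: [0.4476, 0.0393, 0.1258]
tcp_rot: [180.0, -0.1, 3.6]
wrist_force: [0.9, 0.0, -0.4]
width: 0.0789
grip_force: 0.0
[0.44770374 0.03930797 0.12590387]
[254 241   8  45 249] [256.8 262.7] [0.4463 0.0713]
[375 241   8  46 274] [378.8 263.2] [0.4499 0.0079]
```

View pics/w12.png

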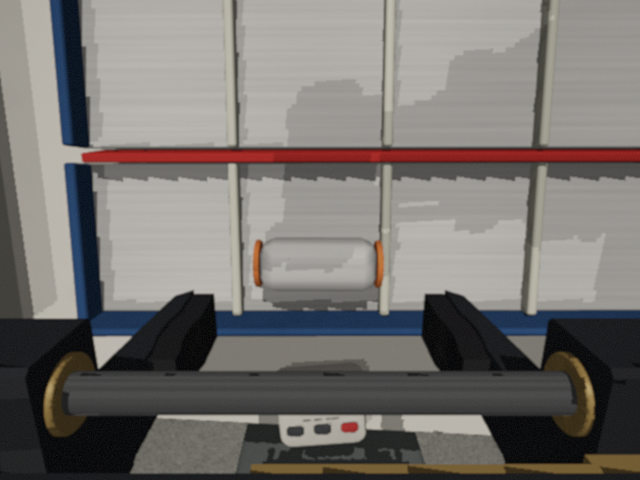

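w12: the lane 2 tube, (257,263) to (379,263), lies across the lane near the rear wall, with ridges at u=235 and 385. It is too close to the wall for a cross grip, so I grip it by its ends, shift it 18 mm downhill and regrasp.

```bash
python3 -m pendant '[[[0,0,0,0,0,-0.04,0.8],[0,0,0,0,0,-0.025,0.8],[0,0,0,0,0,-0.009,0.8],[0,0,0,0,0,-0.003,0.8],[0,0,0,0,0,0,0.8],[0,0,0,0,0,0,0.3],[0,0,0,0,0,0,0.3],[0,0,0,0,0,0,0.3]]]' 12
python3 -m pendant '[[[0,0,0,0,0,0,0.3],[0,0,0,0,0,0.01,0.3],[0,0,0,0.01,0.001,0,0.3],[0,0,0,0.0125,0.001,0,0.3],[0,0,0,0,0,0,0.3],[0,0,0,0,0,-0.006,0.3],[0,0,0,0,0,-0.006,0.3],[0,0,0,0,0,0,0.3]]]'
```

```text
t: 48.95
ee_pos: [0.448, 0.0393, 0.0646]
tcp_rot: [180.0, -0.1, 3.6]
wrist_force: [-0.2, -0.4, 3.3]
width: 0.0637
grip_force: 12.0
t: 49.75
ee_pos: [0.4647, 0.0408, 0.0612]
tcp_rot: [-180.0, 0.0, 3.6]
wrist_force: [0.0, -0.7, 0.4]
width: 0.064
grip_force: 12.0
```

```bash
python3 -m pendant '[[[0,0,0,0,0,0,0.7],[0,0,0,0,0,0,0.7],[0,0,0,0,0,0.02,0.7],[0,0,0,0,0,0.04,0.7],[0,0,0.09,0,0,0.02,0.7],[0,0,0.09,0,0,0,0.5],[0,0,0.09,0,0,0,0],[0,0,0.09,0,0,0,-0.15]]]'
python3 -m pendant '[[[0,0,0.09,0,0,0,-0.15],[0,0,0.09,0,0,0,-0.15],[0,0,0.09,0,0,0,-0.15],[0,0,0.09,0,0,0,-0.15],[0,0,0.09,0,0,0,-0.15],[0,0,0.09,0,0,0,-0.15],[0,0,0.09,0,0,0,-0.15],[0,0,0.01,0,0,0,-0.15]]]'
python3 caps.py pics/w13.png .064
```

```text
t: 50.55
ee_pos: [0.4649, 0.0408, 0.1261]
tcp_rot: [180.0, -0.0, 36.3]
wrist_force: [0.1, 0.2, 0.4]
width: 0.0531
grip_force: 0.0
t: 51.35
ee_pos: [0.4647, 0.0408, 0.1257]
tcp_rot: [-180.0, 0.0, 93.6]
wrist_force: [-0.1, 0.6, 0.2]
width: 0.0375
grip_force: 0.0
[0.46475626 0.04079834 0.12575979]
[295 199  47  13 496] [318.1 204.4] [0.4626 0.0713]
[297 313  43  14 260] [318.3 321.7] [0.4668 0.0064]
```

```bash
python3 -m pendant '[[[0,0,0,0,-0.002,-0.04,-0.18],[0,0,0,0,0,-0.03,-0.18],[0,0,0,0,0,-0.01,-0.18],[0,0,0,0,0,-0.003,-0.18],[0,0,0,0,0,0,-0.18],[0,0,0,0,0,0,-0.6],[0,0,0,0,0,0,-0.6],[0,0,0,0,0,0,-0.6]]]' 15
python3 -m pendant '[[[0,0,0,0,0,0,-0.6],[0,0,0,0,0,0.02,-0.6],[0,0,0,0,0,0.04,-0.6],[0,0,0,0,0,0.06,-0.6],[0,0,0,0,0,0.05,-0.6],[0,0,0,0,0,0,-0.6],[0,0,0,0,0,0,-0.6],[0,0,0,0,0,0,-0.6]]]'
```

```text
t: 52.2
ee_pos: [0.4661, 0.0393, 0.0608]
tcp_rot: [179.9, 0.0, 93.6]
wrist_force: [-0.4, -0.1, 4.5]
width: 0.0273
grip_force: 14.8
t: 53.0
ee_pos: [0.4636, 0.0392, 0.1937]
tcp_rot: [-179.8, -0.0, 93.6]
wrist_force: [-0.8, 0.9, -1.1]
width: 0.0269
grip_force: 14.5
```

```bash
python3 -m pendant '[[[0,0,-0.0054,-0.0053,0.0392,0,-0.6],[0,0,-0.0054,-0.0053,0.0392,0,-0.6],[0,0,-0.0054,-0.0053,0.0392,0,-0.6],[0,0,-0.0054,-0.0053,0.0392,0,-0.6],[0,0,-0.0054,-0.0053,0.0392,0,-0.6],[0,0,-0.0054,-0.0053,0.0392,0,-0.6],[0,0,-0.0054,-0.0053,0.0392,0,-0.6],[0,0,-0.0054,-0.0053,0.0392,0,-0.6]]]'
python3 -m pendant '[[[0,0,0,0,0,-0.04,-0.6],[0,0,0,0,0,-0.04,-0.6],[0,0,0,0,0,-0.01,-0.6],[0,0,0,0,0,0,-0.6],[0,0,0,0,0,0,-0.6],[0,0,0,0,0,0,-0.6],[0,0,0,0,0,0,-0.6],[0,0,0,0,0,0,-0.6]]]'
python3 caps.py pics/w14.png .017
```

```text
t: 53.8
ee_pos: [0.4292, 0.2904, 0.1926]
tcp_rot: [-179.8, 0.2, 89.7]
wrist_force: [0.0, 0.1, -0.2]
width: 0.0269
grip_force: 14.5
t: 54.6
ee_pos: [0.4319, 0.2904, 0.1248]
tcp_rot: [179.9, -0.1, 89.7]
wrist_force: [0.1, 0.3, -0.8]
width: 0.0269
grip_force: 14.5
[0.43169165 0.29031704 0.12450692]
[295  61  43   9 276] [316.5  64.8] [0.4317 0.3913]
[297 175  40   8 227] [317.2 178.1] [0.4316 0.3279]
[ 285  224   67   24 1316] [317.8 236. ] [0.4316 0.2917]
```

View pics/w14.png

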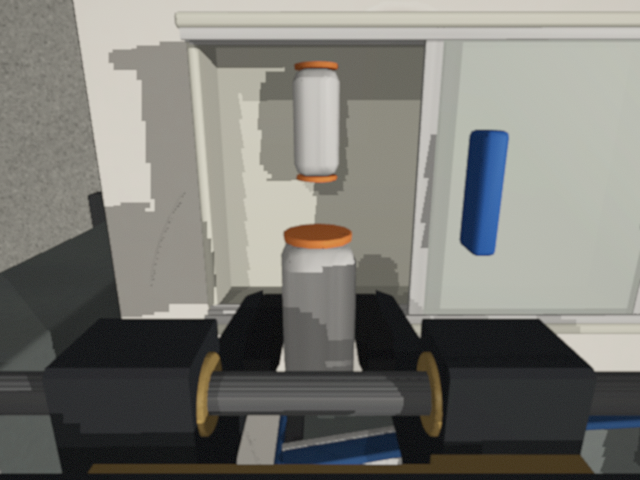

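w14: the first tube lies in the compartment, (316,65) to (317,178). The held tube is in line in front of it with about 5 mm clearance. I lower it.

```bash
python3 -m pendant '[[[0,0,0,0,0,-0.04,-0.6],[0,0,0,0,0,-0.045,-0.6],[0,0,0,0,0,-0.026,-0.6],[0,0,0,0,0,-0.01,-0.6],[0,0,0,0,0,-0.004,-0.6],[0,0,0,0,0,0,-0.6],[0,0,0,0,0,0,-0.2],[0,0,0,0,0,0,-0.15]]]'
python3 -m pendant '[[[0,0,0,0,0,0,-0.15],[0,0,0,0,0,0.02,-0.15],[0,0,0,0,0,0.06,-0.15],[0,0,0,0,0,0.06,-0.15],[0,0,0,0,0,0.06,-0.15],[0,0,0,0,-0.03,0.018,0],[0,0,0,0,-0.03,0,0],[0,0,0,0,0,0,0]]]'
python3 caps.py pics/w15.png .017
python3 -c "
from h import *
m=arm.camera_model('wrist');im=cv2.imread('pics/w15.png');hsv=cv2.cvtColor(im,cv2.COLOR_BGR2HSV); mk=cv2.inRange(hsv,(100,120,60),(125,255,255)); mk[280:]=0; n,l,s,c=cv2.connectedComponentsWithStats(mk)
for i in range(1,n):
    if s[i,4]>300: print(s[i],px2plane('',*c[i],.074,m))"
```

```text
t: 55.45
ee_pos: [0.4323, 0.2908, 0.025]
tcp_rot: [179.9, -0.1, 89.7]
wrist_force: [-0.8, -0.1, -0.3]
width: 0.0372
grip_force: 0.0
t: 56.25
ee_pos: [0.4315, 0.2407, 0.1995]
tcp_rot: [179.9, -0.0, 89.6]
wrist_force: [-1.4, -0.9, 0.5]
width: 0.0441
grip_force: 0.0
[0.43125817 0.24157899 0.19873717]
[299   0  35   5  97] [315.8   1.1] [0.4313 0.3911]
[301  93  32   6 163] [317.3  95.6] [0.4317 0.3287]
[303 101  31   5 127] [318.1 103.4] [0.4323 0.3232]
[303 185  31   7 125] [318.7 188. ] [0.4322 0.26  ]
[ 432   41   31  102 2416] [0.51021702 0.32883948 0.074     ]
```

Both tubes are in the compartment and clear of its walls. Now shut the cover.

```bash
python3 -m pendant '[[[0,0,0,0.034,0.036,0,-0.25],[0,0,0,0.034,0.036,0,-0.25],[0,0,0,0.0325,0.036,0,-0.25],[0,0,0,0,0,-0.055,-0.25],[0,0,0,0,0,-0.04,-0.25],[0,0,0,0,0,0,-0.25],[0,0,0,0,0,0,-0.25],[0,0,0,0,0,0,-0.25]]]' 20
python3 - <<'E'
from h import *
m=arm.camera_model('wrist');im=arm.grab_frame('wrist');cv2.imwrite('pics/w16.png',im);hsv=cv2.cvtColor(im,cv2.COLOR_BGR2HSV); mk=cv2.inRange(hsv,(100,120,60),(125,255,255)); mk[340:]=0; n,l,s,c=cv2.connectedComponentsWithStats(mk)
for i in range(1,n):
    if s[i,4]>300: print(s[i],c[i],px2plane('',*c[i],.076,m),arm.observe()['ee_pos'])
E
```

```text
t: 57.1
ee_pos: [0.5125, 0.3295, 0.1238]
tcp_rot: [179.9, -0.1, 89.7]
wrist_force: [0.1, 0.5, 0.2]
width: 0.0333
grip_force: 0.0
[ 308  210   23  119 2529] [318.87109529 268.31039937] [0.51287138 0.33113844 0.076     ] [0.51282977 0.32952306 0.12434992]
```

```bash
python3 -m pendant '[[[0,0,0,0,0,-0.03,-0.25],[0,0,0,0,0,-0.03,-0.25],[0,0,0,0,0,-0.013,-0.25],[0,0,0,0,0,-0.004,-0.25],[0,0,0,0,0,0,-0.25],[0,0,0,0,0,0,-1],[0,0,0,0,0,0,-1],[0,0,0,0,0,0,-1]]]' 20
python3 -m pendant '[[[0,0,0,0,0,0,-1],[0,0,0,-0.01,0,0,-1],[0,0,0,-0.02,0,0,-1],[0,0,0,-0.025,0,0,-1],[0,0,0,-0.025,0,0,-1],[0,0,0,-0.025,0,0,-1],[0,0,0,-0.02,0,0,-1],[0,0,0,-0.01,0,0,-1]]]'
python3 -m pendant '[[[0,0,0,-0.006,0,0,-1],[0,0,0,-0.004,0,0,-1],[0,0,0,-0.003,0,0,-1],[0,0,0,-0.003,0,0,-1],[0,0,0,0,0,0,-1],[0,0,0,0,0,0,-1],[0,0,0,0,0,0,-1],[0,0,0,0,0,0,-1]]]'
```

```text
t: 57.95
ee_pos: [0.5122, 0.3289, 0.0613]
tcp_rot: [179.9, -0.1, 89.7]
wrist_force: [0.6, -0.1, 3.2]
width: 0.0119
grip_force: 20.0
t: 58.75
ee_pos: [0.4021, 0.3294, 0.0613]
tcp_rot: [179.9, -0.1, 89.7]
wrist_force: [2.1, 2.2, 4.3]
width: 0.0117
grip_force: 20.0
t: 59.55
ee_pos: [0.3978, 0.3295, 0.0614]
tcp_rot: [179.1, -0.2, 89.8]
wrist_force: [24.6, -0.4, -11.4]
width: 0.0117
grip_force: 20.0
```

Shut against the stop. Relieve, open, retreat and check.

```bash
python3 -m pendant '[[[0,0,0,0.006,0,0,-1],[0,0,0,0,0,0,-1],[0,0,0,0,0,0,-0.4],[0,0,0,0,0,0,-0.25],[0,0,0,0,0,0,-0.25],[0,0,0,0,0,0.04,-0.25],[0,0,0,0,0,0.06,-0.25],[0,0,0,0,0,0.06,-0.25]]]'
python3 -m pendant '[[[0,0,0,0.02,-0.05,0.02,0],[0,0,0,0.02,-0.05,0.02,0],[0,0,0,0.02,-0.05,0,0],[0,0,0,0,0,0,0],[0,0,0,0,0,0,0],[0,0,0,0,0,0,0],[0,0,0,0,0,0,0],[0,0,0,0,0,0,0]]]'
python3 - <<'E'
from h import *
m=arm.camera_model('wrist');w=arm.grab_frame('wrist');hsv=cv2.cvtColor(w,cv2.COLOR_BGR2HSV); mk=cv2.inRange(hsv,(100,120,60),(125,255,255)); mk[300:]=0; n,l,s,c=cv2.connectedComponentsWithStats(mk)
for i in range(1,n):
    if s[i,4]>300: print(s[i],px2plane('',*c[i],.076,m),arm.observe()['ee_pos'])
a=arm.grab_frame('scene')[180:320,140:400]
cv2.imwrite('pics/fin.png',np.vstack([cv2.resize(w,(400,300)),cv2.resize(a,(400,215))]))
E
```

```text
t: 60.35
ee_pos: [0.3935, 0.3274, 0.1879]
tcp_rot: [-179.8, 0.2, 89.7]
wrist_force: [1.2, 0.1, 0.4]
width: 0.0327
grip_force: 0.0
t: 61.15
ee_pos: [0.4428, 0.2095, 0.2198]
tcp_rot: [-179.9, 0.0, 89.8]
wrist_force: [-0.4, 0.2, -0.5]
width: 0.0441
grip_force: 0.0
[ 238    0   24   93 1834] [0.39971435 0.32587831 0.076     ] [0.44292762 0.20939535 0.21994611]
[513 246 127  15 935] [0.63017169 0.18651967 0.076     ] [0.44292762 0.20939535 0.21994611]
[392 253 120  20 781] [0.53939431 0.18001593 0.076     ] [0.44292762 0.20939535 0.21994611]
[268 268 114  32 892] [0.4425135  0.16763314 0.076     ] [0.44292762 0.20939535 0.21994611]
```

View pics/fin.png

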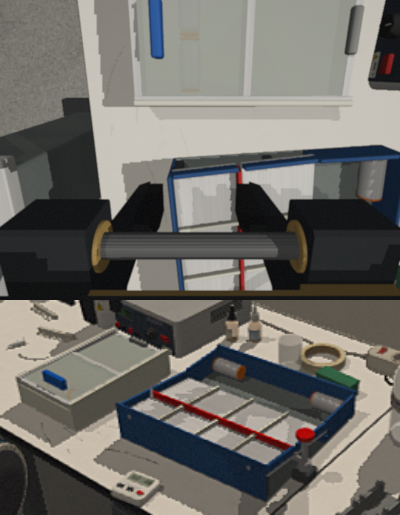

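The last view shows the cover shut with its handle at x = 0.3995, about 113 mm from its open position and pushed against the stop. It also shows two round tubes in the bin, an empty deck and the gate up, with the arm clear.

```bash
python3 -c "
from workcell import arm
print(arm.hand_in())"
```

```text
the job is handed in; nothing more can be done
None
```

The job is handed in, with no verdict returned: all four tubes were roll-tested, the two round ones rolled into the catch bin, the two crushed ones are in the box's front compartment, and the last pictures show the cover shut and the gate up.

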